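Put the solvent tins away behind the top half of the store's split door

ROBOT

A 7-joint arm with a two-finger parallel gripper is mounted at the origin on the work surface. World frame = base frame: x ahead of the robot, y to its left, z up, the work surface at z = 0. Lengths are in m, angles in rad, forces in N, time in s.
With the tool pointing down it reaches from about 0.4 to 0.85 m from the base axis. Payload 10.4 kg.
Tool frame: the origin (TCP) lies at the very end of the fingers, on their centre line; the grasp point (between the pads) lies 19 mm behind it (manip.grip_point_offset is the distance from the TCP to the grasp point, in m); z points along the fingers, y is the line along which they close (so a half turn about z gives the same grasp; the last joint's range is limited). The gripper opens to 85 mm and grips with 20 to 120 N. Pads are 22 mm wide; open, the fingers measure 114 mm over their backs; the gripper's body (76 mm by 85 mm) begins 54 mm behind the grasp point. The pads swing forward as they close: fully open they stand 13 mm farther back than shut.
Start: joints at [-1.353, 0.332, -0.065, 1.46, 0.022, 1.35, -0.088], TCP at [0.149, 0.607, 0.231] pointing down, gripper open.
Joint ranges: [-2.6, 2.6], [-0.5, 2.12], [-1.47, 1.34], [0.16, 2.42], [-1.27, 4.41], [0.06, 2.06], [-2.6, 2.6]. Speed limits (rad/s): [2.22, 2.22, 2.79, 2.79, 3.14, 3.14, 3.14].

INTERFACE

Orientations are given as a unit quaternion [x, y, z, w].
In Python, from workcell import manip gives the robot as it stands. The module is installed in compiled form; this text tells all that it offers.
- The arm moves only by the shell command python3 -m inch 'ROWS' [OPENING] [FORCE]. ROWS is JSON, a list of rows, each a list of 2 entries, a list of its own where there are three numbers: the shift along the tool's x, y, z each as a share of 0.08 m, from -1 to 1, then the turn, a rotation vector about the tool's x, y, z each as a share of 45 degrees, from -1 to 1. A call has exactly 10 rows; each row is the pose to reach, as a shift and turn from the pose commanded when the call began, along the tool's axes at that moment; what a row does not reach only later rows make up. A row lasts 1/10 s, in which the tool goes at most 50 mm and 8.59 degrees, less where a joint would pass 70% of its speed; a pose out of reach is approached as far as the arm can. A call with a number of a shift or a turn outside -1 to 1 is refused whole. A call with a gripper value outside its range is refused whole. OPENING is the opening, from 0 (shut) to 1 (fully open), set as the call begins (- or left out, the last holds). The fingers move at their own pace and stop on an object; FORCE is the grip in N (left out, the last holds). Time passes only in rows, so rows that repeat a pose let the fingers close, or fill a call up. It gives the time, the measured TCP pose, the force, the opening and the grip force at its end, in the units of the state.
- manip.get_obs(): the state, without advancing time (a new reading comes with each control period).
- manip.camera(name): name is "side" or "top"; returns the picture (400x640x3 uint8, red, green, blue); there is no depth.
- manip.camera_params(name): a dict with "fov_y" (degrees; the focal length in pixels is half the picture's height over the tangent of half this angle, whatever the lens; pixels are square), "cx", "cy" (the principal point, pixels), "camera_from_world" (4x4, takes a point from world to camera coordinates). Camera axes: x right, y up, looking along -z (the intrinsics and any distortion apply to the point x, -y, -z); pixel columns grow to the right and rows downward; lengths in m; the calibration is good to about 2 mm. A picture is of the moment at which its call begins. camera_params takes no time and is no camera call.
- manip.hand_in(): hands the job in; it is judged then, once.
The state is a dict: "clock": time; "joint_pos": joint angles; "joint_velocities": joint speeds; "tau": joint torques, N m; "position": TCP position; "ee_rot": TCP orientation; "ft_force": force on the tool from outside, world axes, zero at the start; "torque": the same for the moment, N m; "grip_width": opening from 0.0 (shut) to 1.0 (fully open); "grasp_force": force on a finger pad.
Only numpy, scipy, OpenCV 4.12 (cv2) and the standard library are available. Lean on these libraries where they do the work, as an engineer would, in place of code of your own. Each camera call takes 0.05 s, during which the arm holds its last target. There are 200 camera calls.

TASK

Open only the top half of the cupboard's split door (well past square, the bottom half stays bolted), draw the slab shelf fully out over the bottom half by its red post, and build one layer on it: every rectangular tin that is there, upright, one to an outline and squarely within it, three across at the back and two end to end in front (any tin on any outline; spare outlines stay empty). With the layer complete, push the shelf fully home, tins still in pattern, and only then swing the top half fully shut; leave the cans, pot and batten where they are.

Things in the scene. Friction and masses are not known exactly. Their poses are not given: they have to be found in the camera images.
- top_door (a joint): upper half of the split door of the store cupboard (green sides, clear roof and back): blue panel 236 wide, 134 high, 12 thick, its lower edge 134 above the table and its top edge 268. Value in rad: 0 shut, grows as it swings out towards the robot's side, stop at 2.1; upright hinge along the edge on the cupboard's left (seen from the robot). Turns easily, is not latched and stays where it is left
- top_door_hinge (a point): point on the upright hinge line of the upper half (in the plane of its outer face), half-way up it; its axes turn with the upper half: x square through the panel (-x towards its outer face), -y along the panel towards the free edge, z up
- top_door_handle (a point): middle of the upright round steel bar handle on the outer face of the upper half, near its free edge; bar 11 thick and 91 long, 35 off the face, reaching from 45 below to 45 above this point (which is 203 above the table), 206 along the panel from the hinge line and 35 out from it; room to straddle it from above with a finger on either side along the panel
- low_door (a joint): lower half of the split door, cream with a grey strip, 236 wide, 4 to 130 above the table; it stays bolted shut. Value in rad, 0 shut; forcing it strains a stiff bolt (40 N m/rad)
- bolt (a joint): steel bolt on the front of the lower half, 85 above the table: 0 m shot home, grows as it is drawn. Leave it shot
- shelf (a joint): sliding slab shelf inside the cupboard, behind the upper half: m, 0 fully home, grows as it is drawn out over the lower half towards the robot along the cupboard's front direction, stop at 0.205 fully out; takes about 3 N and stays where it is left
- shelf_mid (a point): middle of the shelf's bearing face (143 above the table); x points into the cupboard (away from the direction in which it is drawn out), y to the cupboard's left, z up. The face is 168 (x) by 204 (y), with a rim 5 thick and 14 high all round
- shelf_pull (a point): top centre of the red upright square post, 14 by 14, that stands 106 high on the shelf's front lip, outside the rim (top 249 above the table), for pulling and pushing the shelf. When home it stands 13 behind the cupboard's front face; the cupboard is 240 wide, its sides and roof 270 high; the roof begins 32 behind the post's centre, so its upper 40 mm can be pinched from above, fingers to left and right of it
- slot0 (a point): centre of painted outline 0 on the shelf's bearing face, the place of one tin; axes as shelf_mid. Back row of three: the tin's long side lies along x; outline 92 by 60
- slot1 (a point): centre of painted outline 1 on the shelf's bearing face, the place of one tin; axes as shelf_mid. Back row of three: the tin's long side lies along x; outline 92 by 60
- slot2 (a point): centre of painted outline 2 on the shelf's bearing face, the place of one tin; axes as shelf_mid. Back row of three: the tin's long side lies along x; outline 92 by 60
- slot3 (a point): centre of painted outline 3 on the shelf's bearing face, the place of one tin; axes as shelf_mid. Front row of two: the tin's long side lies along y; outline 92 by 60
- slot4 (a point): centre of painted outline 4 on the shelf's bearing face, the place of one tin; axes as shelf_mid. Front row of two: the tin's long side lies along y; outline 92 by 60
- tin0_mid (a point): centre of the body of a rectangular tin (red), 92 (its x) by 60 (y) by 60 (z), 0.3 to 0.6 kg, this point 30 above its underside; on its top a black grip bar, centred, 46 along x, 12 thick along y, rising 34 above the tin's flat top. May be absent (None at the start)
- tin1_mid (a point): centre of the body of a rectangular tin (cream), 92 (its x) by 60 (y) by 60 (z), 0.3 to 0.6 kg, this point 30 above its underside; on its top a black grip bar, centred, 46 along x, 12 thick along y, rising 34 above the tin's flat top. May be absent (None at the start)
- tin2_mid (a point): centre of the body of a rectangular tin (yellow), 92 (its x) by 60 (y) by 60 (z), 0.3 to 0.6 kg, this point 30 above its underside; on its top a black grip bar, centred, 46 along x, 12 thick along y, rising 34 above the tin's flat top. May be absent (None at the start)
- tin3_mid (a point): centre of the body of a rectangular tin (dark blue), 92 (its x) by 60 (y) by 60 (z), 0.3 to 0.6 kg, this point 30 above its underside; on its top a black grip bar, centred, 46 along x, 12 thick along y, rising 34 above the tin's flat top. May be absent (None at the start)
- tin4_mid (a point): centre of the body of a rectangular tin (grey-brown), 92 (its x) by 60 (y) by 60 (z), 0.3 to 0.6 kg, this point 30 above its underside; on its top a black grip bar, centred, 46 along x, 12 thick along y, rising 34 above the tin's flat top. May be absent (None at the start)
- can_blue: dark blue round paint can, 84 across, 90 high; bystander, leave alone. Origin at its underside
- can_front: grey round can, 72 across, 75 high, in front of the cupboard; the drawn-out shelf passes above it; bystander, leave alone. Origin at its underside
- can_tar: black tar can, 96 across, 110 high; bystander, leave alone. Origin at its underside
- can_old: dark blue round can, 80 across, 85 high; bystander, leave alone. Origin at its underside
- clay_pot: terracotta pot, 104 across, 90 high; bystander, leave alone. Origin at its underside
- batten: loose wooden batten, 200 by 22 by 16 high; bystander, leave alone. Origin at its underside
Things that resemble listed ones, but are neither listed nor needed, are in the scene too. What is shaped like the part that bears tin0_mid but green, purple or turquoise is not meant.

How it is judged:
By the outcome, as a careful person would: the job done as asked, in the order asked, and still so for the second after the job is handed in, with the robot touching nothing.
Of tin0, tin1, tin2, tin3, tin4 only 3 to 5 are there at a start; the rules pass over those that are not, and their reading is None.
At some moment in a run one of tin0, tin1, tin2, tin3, tin4 may be knocked a few centimetres aside while the robot is not near it.
It also fails if it takes over 210 s, if anything falls off the work surface, if the arm or the gripper's body presses on something with over 40 N, if the wrist force passes 120 N, or if a joint passes its speed limit or range.

## Working session

There is one attempt and no reset: what is moved stays moved. The work goes in short steps, Python scripts to look and compute and a shell command to move; the robot and the scene stay as the last step left them, time stands still between calls to the robot, and variables do not carry over. Pictures are saved under pics/ and viewed, at most 14 in all, crops included, and the job is handed in when it is done.

```bash
mkdir -p pics; ls
python3 - <<'E'
from workcell import manip
import cv2,json
for n in ("top","side"):
    p=manip.camera_params(n); print(n,{k:(v.tolist() if hasattr(v,'tolist') else v) for k,v in p.items()})
    cv2.imwrite(f"pics/{n}0.png",cv2.cvtColor(manip.camera(n),cv2.COLOR_RGB2BGR))
print(manip.get_obs(),manip.grip_point_offset)
E
```

```text
pics
top {'fov_y': 50.24852721725532, 'cx': 312.82696462673516, 'cy': 203.47579028069788, 'camera_from_world': [[0.016678232091713596, -0.9996347710801158, -0.02126407820479354, -0.04766377712119181], [0.9933291823078471, 0.014138610319492822, 0.11444315302305072, -0.540254234483398], [-0.11410071055834317, -0.02303093888312361, 0.993202196787866, -1.4430173950489567], [0.0, 0.0, 0.0, 1.0]]}
side {'fov_y': 52.652953663476545, 'cx': 321.37466072224345, 'cy': 204.51735428908407, 'camera_from_world': [[0.5972230602942071, 0.8019780226556777, -0.012484687825924372, -0.26110193723228514], [-0.6730073618522301, 0.5095264698576477, 0.5361379182702012, 0.28168388395364896], [0.4363321064802853, -0.311791641471821, 0.8440380709202544, -1.7671103949883007], [0.0, 0.0, 0.0, 1.0]]}
{'clock': 0.1, 'joint_pos': array([-1.35260991,  0.33280394, -0.06468182,  1.46084106,  0.02157306,
        1.34988989, -0.0884737 ]), 'joint_velocities': array([-1.49179713e-03, -3.38182623e-03,  1.18328395e-03, -2.14577955e-03,
       -2.34166710e-03,  2.38338168e-05, -9.71394401e-04]), 'tau': array([ 1.00533485e-03, -6.26739979e+01,  4.87744063e-02, -3.92431462e+01,
        1.62794720e-02,  7.03473095e-03,  1.54024326e-05]), 'position': array([0.14896795, 0.60665167, 0.23060616]), 'ee_rot': array([ 1.20091602e-01,  9.92762619e-01, -6.21502918e-04, -5.74545728e-05]), 'ft_force': array([ 0.1910479 , -0.94454194,  0.30176035]), 'torque': array([0.03638492, 0.02838745, 0.01588787]), 'grasp_force': 0.0, 'grip_width': 1.0028471927377192} 0.0187
```

View pics/top0.png

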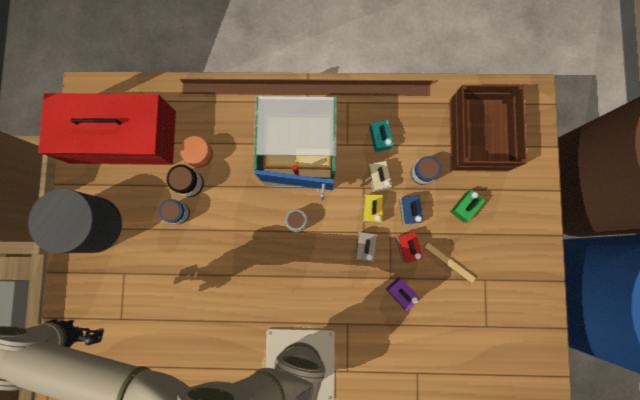

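View pics/side0.png

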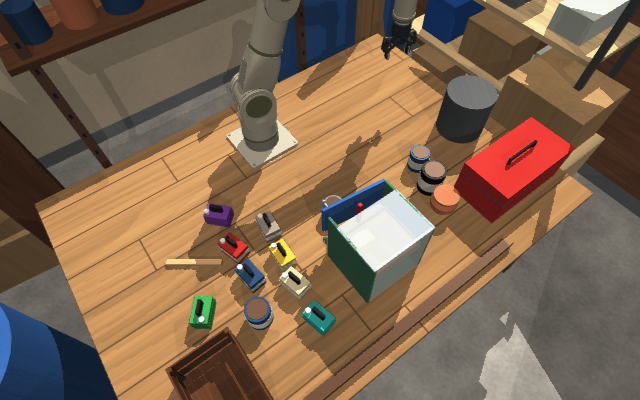

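```bash
cat > h.py <<'E'
import numpy as np, cv2
from workcell import manip
from scipy.spatial.transform import Rotation as R
P={n:manip.camera_params(n) for n in("top","side")}
def K(n):
    p=P[n]; f=200/np.tan(np.radians(p["fov_y"])/2); return f,p["cx"],p["cy"],np.array(p["camera_from_world"])
def proj(n,w):
    f,cx,cy,T=K(n); c=T[:3,:3]@np.array(w)+T[:3,3]; return np.array([cx+f*c[0]/-c[2],cy-f*c[1]/-c[2]])
def ray(n,uv):
    f,cx,cy,T=K(n); d=np.array([(uv[0]-cx)/f,-(uv[1]-cy)/f,-1.]); return -T[:3,:3].T@T[:3,3],T[:3,:3].T@d
def onz(n,uv,z):
    o,d=ray(n,uv); return o+d*(z-o[2])/d[2]
def tri(a,b):  # two views
    (o1,d1),(o2,d2)=ray("top",a),ray("side",b)
    A=np.stack([d1,-d2],1); s=np.linalg.lstsq(A,o2-o1,rcond=None)[0]
    p,q=o1+s[0]*d1,o2+s[1]*d2; return (p+q)/2,np.linalg.norm(p-q)
def shot(n,name=None):
    im=manip.camera(n)
    if name: cv2.imwrite(f"pics/{name}.png",cv2.cvtColor(im,cv2.COLOR_RGB2BGR))
    return im
def go(x=None,y=None,z=None,yaw=None):
    """shares to a world TCP target; yaw = world angle of tool y (finger line), deg, nearest half turn"""
    o=manip.get_obs(); p=o["position"]; r=R.from_quat(o["ee_rot"]); M=r.as_matrix()
    cur=np.degrees(np.arctan2(M[1,1],M[0,1]))
    t=np.array([p[0] if x is None else x,p[1] if y is None else y,p[2] if z is None else z])
    s=M.T@(t-p)/.08; dy=0 if yaw is None else (yaw-cur+90)%180-90
    # upright target: tool z down
    y2=np.radians(cur+dy); Y=np.array([np.cos(y2),np.sin(y2),0]);Z=np.array([0,0,-1.]);X=np.cross(Y,Z)
    rv=(r.inv()*R.from_matrix(np.stack([X,Y,Z],1))).as_rotvec()/np.radians(45)
    print("shift",s.round(3),"turn",rv.round(3),"| at",p.round(4),"yaw",round(cur,1),"q7",o["joint_pos"].round(2),"F",o["ft_force"].round(1),"g",round(o["grip_width"],2),"t",round(o["clock"],1))
E
python3 - <<'E'
from h import *
for n in P: print(n,ray(n,(0,0))[0], proj(n,(.149,.607,.231)),proj(n,(0,0,0)))
im=cv2.imread("pics/top0.png")
a=cv2.resize(im[85:240,245:345],None,fx=5,fy=5,interpolation=cv2.INTER_CUBIC)[:,:500]
a=cv2.resize(im[85:205,245:345],None,fx=4,fy=4,interpolation=cv2.INTER_CUBIC)
b=cv2.resize(im[110:260,350:450],None,fx=4,fy=4,interpolation=cv2.INTER_CUBIC)
c=np.zeros((600,800,3),np.uint8); c[:480,:400]=a; c[:600,400:]=b
cv2.imwrite("pics/crop0.png",c)
E
```

```text
top [ 0.37279593 -0.07324197  1.49402292] [ 87.73356351 325.88991012] [298.7399274  363.14801876]
side [ 1.11655843 -0.48509763  1.33722726] [395.66785995  58.09106966] [261.65167111 140.08656587]
```

View pics/crop0.png

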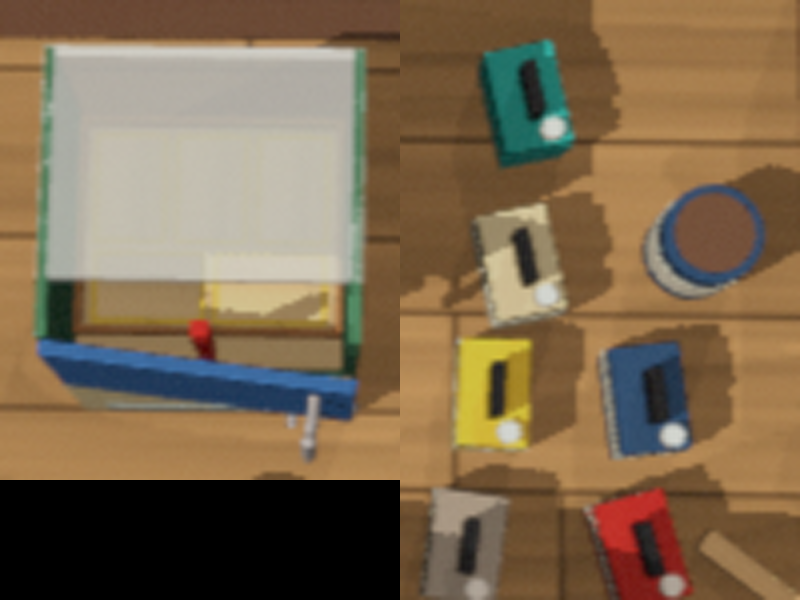

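```bash
cat > tins.py <<'E'
from h import *
def tins(im,show=True):
    hsv=cv2.cvtColor(im,cv2.COLOR_RGB2HSV); out={}
    dark=(hsv[...,2]<60).astype(np.uint8)
    return dark
E
python3 - <<'E'
from h import *
c=lambda u,v:(245+u/4,85+v/4)
pts=dict(BL=(45,48),BR=(366,48),FLroofL=(47,280),FLroofR=(362,280))
for k,v in pts.items(): print(k,onz("top",c(*v),.27).round(4))
for k,v in dict(frontL=(38,337),frontR=(360,373),doorL=(40,343),doorR=(357,380)).items(): print(k,onz("top",c(*v),.27).round(4))
print("post",onz("top",c(200,325),.249).round(4))
print("bar top",onz("top",c(313,400),.248).round(4),"bar bot",onz("top",c(309,455),.158).round(4))
print("rimfront",onz("top",c(75,325),.157),onz("top",c(345,335),.157))
im=cv2.cvtColor(cv2.imread("pics/top0.png"),cv2.COLOR_BGR2RGB)
m=(im.max(2)<50).astype(np.uint8); m[:, :350]=0;m[:,450:]=0;m[:110]=0;m[330:]=0
for ct in cv2.findContours(m,cv2.RETR_EXTERNAL,cv2.CHAIN_APPROX_NONE)[0]:
    if cv2.contourArea(ct)<10: continue
    r=cv2.minAreaRect(ct); b=cv2.boxPoints(r)
    e=[(b[i]+b[(i+1)%4])/2 for i in range(4)]; L=[np.linalg.norm(b[i]-b[(i+1)%4]) for i in range(4)]
    i=int(np.argmin(L)); p,q=onz("top",e[i],.09),onz("top",e[(i+2)%4],.09); d=p-q
    print(np.round(r[0],1),onz("top",r[0],.088).round(4),"ang",np.degrees(np.arctan2(d[1],d[0]))%180,"len",np.linalg.norm(d).round(3),min(L))
E
rm tins.py
```

```text
BL [0.8308 0.1293 0.27  ]
BR [ 0.8329 -0.1099  0.27  ]
FLroofL [0.6543 0.1222 0.27  ]
FLroofR [ 0.6571 -0.1088  0.27  ]
frontL [0.6118 0.1275 0.27  ]
frontR [ 0.5881 -0.1081  0.27  ]
doorL [0.6073 0.1259 0.27  ]
doorR [ 0.5829 -0.106   0.27  ]
post [0.6264 0.0105 0.249 ]
bar top [ 0.5713 -0.0742  0.248 ] bar bot [ 0.5417 -0.0718  0.158 ]
rimfront [0.64392397 0.11665293 0.157     ] [ 0.63849116 -0.09903682  0.157     ]
[404.8 294.8] [ 0.2423 -0.3421  0.088 ] ang 45.69780157790384 len 0.047 2.828427
[411.4 247.1] [ 0.3957 -0.3647  0.088 ] ang 18.029549010420183 len 0.042 3.794714
[366.5 246. ] [ 0.3967 -0.2187  0.088 ] ang 0.13251307883906335 len 0.039 3.0
[413.6 208.5] [ 0.5224 -0.3735  0.088 ] ang 7.486198785352396 len 0.043 4.808335
[380.8 173.5] [ 0.638  -0.2657  0.088 ] ang 11.05615481645896 len 0.039 2.5495098
[382.6 132.5] [ 0.7787 -0.272   0.088 ] ang 13.570987332495466 len 0.046 3.88057
```

```bash
python3 -m inch '[[[-0.1,-0.1,-0.1],[0,0,0]],[[-0.2,-0.2,-0.2],[0,0,0]],[[-0.3,-0.3,-0.3],[0,0,0]],[[-0.4,-0.4,-0.4],[0,0,0]],[[-0.5,-0.5,-0.5],[0,0,0]],[[-0.6,-0.6,-0.6],[0,0,0]],[[-0.7,-0.7,-0.7],[0,0,0]],[[-0.8,-0.8,-0.8],[0,0,0]],[[-0.9,-0.9,-0.8],[0,0,0]],[[-1,-1,-0.8],[0,0,0]]]' 0.5 40
python3 -m inch '[[[-0.1,-0.1,0],[0,0,0]],[[-0.2,-0.2,0],[0,0,0]],[[-0.3,-0.3,0],[0,0,0]],[[-0.4,-0.4,0],[0,0,0]],[[-0.5,-0.5,0],[0,0,0]],[[-0.6,-0.6,0],[0,0,0]],[[-0.7,-0.7,0],[0,0,0]],[[-0.8,-0.8,0],[0,0,0]],[[-0.9,-0.9,0],[0,0,0]],[[-1,-1,0],[0,0,0]]]'
python3 -m inch '[[[-0.1,-0.1,0],[0,0,0]],[[-0.2,-0.2,0],[0,0,0]],[[-0.3,-0.3,0],[0,0,0]],[[-0.4,-0.4,0],[0,0,0]],[[-0.5,-0.5,0],[0,0,0]],[[-0.6,-0.6,0],[0,0,0]],[[-0.7,-0.7,0],[0,0,0]],[[-0.8,-0.8,0],[0,0,0]],[[-0.9,-0.9,0],[0,0,0]],[[-1,-1,0],[0,0,0]]]'
python3 -c "from h import *;go(.555,-.074,.29,84)"
```

```text
clock: 1.1
position: [0.2081, 0.5094, 0.2953]
ee_rot: [0.12, 0.993, 0.0, 0.0]
ft_force: [0.5, 0.9, -0.4]
grip_width: 0.501
grasp_force: 0.0
clock: 2.1
position: [0.2667, 0.4126, 0.2953]
ee_rot: [0.12, 0.993, 0.0, -0.0]
ft_force: [-0.3, 0.4, 0.1]
grip_width: 0.503
grasp_force: 0.0
clock: 3.1
position: [0.3253, 0.3159, 0.2953]
ee_rot: [0.12, 0.993, 0.0, -0.0]
ft_force: [0.6, 0.5, -0.4]
grip_width: 0.5
grasp_force: 0.0
shift [-3.95  -4.048  0.066] turn [ 0.    -0.    -0.173] | at [0.3253 0.3159 0.2953] yaw 76.2 q7 [-1.04 -0.09  0.16  1.79  0.01  1.43  0.45] F [ 0.6  0.5 -0.4] g 0.5 t 3.1
```

```bash
python3 -m inch '[[[-0.1,-0.1,0],[0,0,0]],[[-0.2,-0.2,0],[0,0,0]],[[-0.3,-0.3,0],[0,0,0]],[[-0.4,-0.4,0],[0,0,0]],[[-0.5,-0.5,0],[0,0,0]],[[-0.6,-0.6,0],[0,0,0]],[[-0.7,-0.7,0],[0,0,0]],[[-0.8,-0.8,0],[0,0,0]],[[-0.9,-0.9,0],[0,0,0]],[[-1,-1,0],[0,0,0]]]'
python3 -m inch '[[[-0.1,-0.1,0],[0,0,0]],[[-0.2,-0.2,0],[0,0,0]],[[-0.3,-0.3,0],[0,0,0]],[[-0.4,-0.4,0],[0,0,0]],[[-0.5,-0.5,0],[0,0,0]],[[-0.6,-0.6,0],[0,0,0]],[[-0.7,-0.7,0],[0,0,0]],[[-0.8,-0.8,0],[0,0,0]],[[-0.9,-0.9,0],[0,0,0]],[[-1,-1,0],[0,0,0]]]'
python3 -m inch '[[[-0.1,-0.1,0],[0,0,0]],[[-0.2,-0.2,0],[0,0,0]],[[-0.3,-0.3,0],[0,0,0]],[[-0.4,-0.4,0],[0,0,0]],[[-0.5,-0.5,0],[0,0,0]],[[-0.6,-0.6,0],[0,0,0]],[[-0.7,-0.7,0],[0,0,0]],[[-0.8,-0.8,0],[0,0,0]],[[-0.9,-0.9,0],[0,0,0]],[[-1,-1,0],[0,0,0]]]'
python3 -m inch '[[[-0.1,-0.1,0],[0,0,0]],[[-0.2,-0.2,0],[0,0,0]],[[-0.3,-0.3,0],[0,0,0]],[[-0.4,-0.4,0],[0,0,0]],[[-0.5,-0.5,0],[0,0,0]],[[-0.6,-0.6,0],[0,0,0]],[[-0.7,-0.7,0],[0,0,0]],[[-0.8,-0.8,0],[0,0,0]],[[-0.9,-0.9,0],[0,0,-0.1]],[[-0.95,-1,0],[0,0,-0.17]]]'
python3 -c "
from h import *;go(.555,-.074,.215,84)
a=shot('top');b=shot('side')
c=np.vstack([cv2.resize(a[140:240,240:400],(800,500),interpolation=2)[:300],cv2.resize(b[170:250,280:440],(600,300),interpolation=2)[:, :].copy() if 0 else cv2.resize(b[150:250,260:420],(800,500),interpolation=2)[100:400]])
cv2.imwrite('pics/h1.png',c[...,::-1])"
```

```text
clock: 4.1
position: [0.384, 0.2191, 0.2953]
ee_rot: [0.12, 0.993, 0.0, 0.0]
ft_force: [-1.1, 0.4, -0.6]
grip_width: 0.498
grasp_force: 0.0
clock: 5.1
position: [0.4426, 0.1223, 0.2953]
ee_rot: [0.12, 0.993, 0.0, -0.0]
ft_force: [1.8, 0.6, -0.5]
grip_width: 0.503
grasp_force: 0.0
clock: 6.1
position: [0.5012, 0.0256, 0.2953]
ee_rot: [0.12, 0.993, 0.0, 0.0]
ft_force: [0.0, 0.4, -0.5]
grip_width: 0.498
grasp_force: 0.0
clock: 7.1
position: [0.556, -0.0703, 0.2951]
ee_rot: [0.052, 0.999, -0.0, -0.0]
ft_force: [0.5, 1.0, -0.6]
grip_width: 0.502
grasp_force: 0.0
shift [ 0.008 -0.047  1.001] turn [-0. -0.  0.] | at [ 0.556  -0.0703  0.2951] yaw 84.0 q7 [-0.55  0.18  0.69  1.57 -0.11  1.44  1.61] F [ 0.5  1.  -0.6] g 0.5 t 7.1
```

View pics/h1.png

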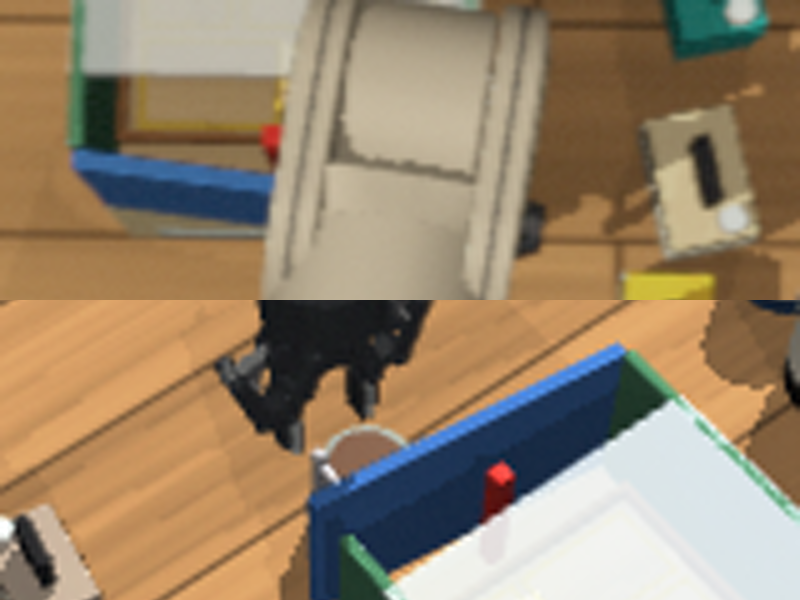

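```bash
python3 -c "
from h import *
f=lambda u,v:(260+u/5,150+(v-200)/5)
print(proj('side',(.556,-.0703,.295)),f(328,430), onz('side',f(318,452),.248), onz('side',f(322,485),.2), onz('side',f(500,467),.249),onz('side',f(625,347),.268),onz('side',f(313,500),.268))"
```

```text
[324.88659013 194.89835672] (325.6, 196.0) [ 0.54521966 -0.06766898  0.248     ] [ 0.54255534 -0.06282374  0.2       ] [0.62500574 0.01769601 0.249     ] [0.611152   0.13286461 0.268     ] [ 0.58229812 -0.09913821  0.268     ]
```

```bash
python3 -m inch '[[[0.09,0,0.1],[0,0,0]],[[0.09,0,0.2],[0,0,0]],[[0.09,0,0.35],[0,0,0]],[[0.09,0,0.5],[0,0,0]],[[0.09,0,0.65],[0,0,0]],[[0.09,0,0.8],[0,0,0]],[[0.09,0,0.9],[0,0,0]],[[0.09,0,1],[0,0,0]],[[0.09,0,1],[0,0,0]],[[0.09,0,1],[0,0,0]]]'
python3 -m inch '[[[0,0,0],[0,0,0]],[[0,0,0],[0,0,0]],[[0,0,0],[0,0,0]],[[0,0,0],[0,0,0]],[[0,0,0],[0,0,0]],[[0,0,0],[0,0,0]],[[0,0,0],[0,0,0]],[[0,0,0],[0,0,0]],[[0,0,0],[0,0,0]],[[0,0,0],[0,0,0]]]' 0 25
python3 -c "from h import *;go()"
```

```text
clock: 8.2
position: [0.5484, -0.0687, 0.2154]
ee_rot: [0.054, 0.999, 0.0, 0.0]
ft_force: [-0.7, -0.3, 0.0]
grip_width: 0.499
grasp_force: 0.0
clock: 9.2
position: [0.5488, -0.0679, 0.2158]
ee_rot: [0.053, 0.999, 0.001, 0.001]
ft_force: [1.5, 5.7, 4.4]
grip_width: 0.12
grasp_force: 26.6
shift [0. 0. 0.] turn [ 0.001  0.001 -0.   ] | at [ 0.5488 -0.0679  0.2158] yaw 83.9 q7 [-0.55  0.2   0.68  1.71 -0.13  1.28  1.62] F [1.5 5.7 4.4] g 0.12 t 9.2
```

```bash
python3 -m inch '[[[0.10,0.02,0],[0,0,0.05]],[[0.2,0.04,0],[0,0,0.1]],[[0.305,0.07,0],[0,0,0.15]],[[0.405,0.1,0],[0,0,0.2]],[[0.5,0.14,0],[0,0,0.25]],[[0.6,0.18,0],[0,0,0.3]],[[0.695,0.22,0],[0,0,0.36]],[[0.79,0.27,0],[0,0,0.41]],[[0.88,0.32,0],[0,0,0.46]],[[0.97,0.375,0],[0,0,0.51]]]'
python3 -m inch '[[[0.10,0.02,0],[0,0,0.05]],[[0.2,0.04,0],[0,0,0.1]],[[0.305,0.07,0],[0,0,0.15]],[[0.405,0.1,0],[0,0,0.2]],[[0.5,0.14,0],[0,0,0.25]],[[0.6,0.18,0],[0,0,0.3]],[[0.695,0.22,0],[0,0,0.36]],[[0.79,0.27,0],[0,0,0.41]],[[0.88,0.32,0],[0,0,0.46]],[[0.97,0.375,0],[0,0,0.51]]]'
python3 -c "from h import *;go()"
```

```text
clock: 10.2
position: [0.4744, -0.0311, 0.2157]
ee_rot: [0.252, 0.968, -0.0, 0.001]
ft_force: [-0.0, 1.0, 4.7]
grip_width: 0.119
grasp_force: 26.7
clock: 11.2
position: [0.4203, 0.032, 0.2157]
ee_rot: [0.44, 0.898, -0.001, -0.0]
ft_force: [-7.2, -4.3, 10.4]
grip_width: 0.118
grasp_force: 27.4
shift [0. 0. 0.] turn [-0.003  0.     0.   ] | at [0.4203 0.032  0.2157] yaw 37.8 q7 [-0.72 -0.16  0.5   2.    0.08  1.28  0.4 ] F [-7.2 -4.3 10.4] g 0.12 t 11.2
```

```bash
python3 -m inch '[[[0.10,0.01,0],[0,0,0.05]],[[0.2,0.02,0],[0,0,0.1]],[[0.305,0.04,0],[0,0,0.15]],[[0.405,0.07,0],[0,0,0.2]],[[0.5,0.1,0],[0,0,0.25]],[[0.6,0.14,0],[0,0,0.3]],[[0.695,0.18,0],[0,0,0.36]],[[0.79,0.22,0],[0,0,0.41]],[[0.88,0.27,0],[0,0,0.46]],[[0.97,0.32,0],[0,0,0.51]]]'
python3 -m inch '[[[0.10,0.02,0],[0,0,0.05]],[[0.2,0.04,0],[0,0,0.1]],[[0.305,0.07,0],[0,0,0.15]],[[0.405,0.1,0],[0,0,0.2]],[[0.5,0.14,0],[0,0,0.25]],[[0.6,0.18,0],[0,0,0.3]],[[0.695,0.22,0],[0,0,0.36]],[[0.79,0.27,0],[0,0,0.41]],[[0.88,0.32,0],[0,0,0.46]],[[0.97,0.365,0],[0,0,0.51]]]'
python3 -c "from h import *;go()"
```

```text
clock: 12.2
position: [0.3952, 0.11, 0.2158]
ee_rot: [0.61, 0.792, 0.001, 0.001]
ft_force: [9.9, 0.8, -1.7]
grip_width: 0.116
grasp_force: 26.3
clock: 13.2
position: [0.4025, 0.1925, 0.2157]
ee_rot: [0.755, 0.655, 0.0, 0.001]
ft_force: [3.4, -1.3, 3.6]
grip_width: 0.116
grasp_force: 26.6
shift [0. 0. 0.] turn [ 0.002  0.    -0.   ] | at [0.4025 0.1925 0.2157] yaw -8.1 q7 [-0.8  -0.07  0.24  1.94  0.02  1.27 -0.71] F [ 3.4 -1.3  3.6] g 0.12 t 13.2
```

```bash
python3 -m inch '[[[0.10,0.02,0],[0,0,0.05]],[[0.2,0.04,0],[0,0,0.1]],[[0.305,0.07,0],[0,0,0.15]],[[0.405,0.1,0],[0,0,0.2]],[[0.5,0.14,0],[0,0,0.25]],[[0.6,0.18,0],[0,0,0.3]],[[0.65,0.2,0],[0,0,0.33]],[[0.68,0.21,0],[0,0,0.34]],[[0.68,0.21,0],[0,0,0.34]],[[0.68,0.21,0],[0,0,0.34]]]'
python3 -m inch '[[[0,0,0],[0,0,0]],[[0,0,0],[0,0,0]],[[0,0,0],[0,0,0]],[[0,0,-0.1],[0,0,0]],[[0,0,-0.25],[0,0,0]],[[0,0,-0.4],[0,0,0]],[[0,0,-0.55],[0,0,0]],[[0,0,-0.7],[0,0,0]],[[0,0,-0.85],[0,0,0]],[[0,0,-0.95],[0,0,0]]]' 0.6 40
python3 -c "from h import *;go(.626,.012,.29,-90)
a=shot('top','t2')"
```

```text
clock: 14.2
position: [0.4261, 0.2443, 0.2157]
ee_rot: [0.835, 0.55, 0.0, 0.0]
ft_force: [-1.7, 2.0, 5.6]
grip_width: 0.118
grasp_force: 26.8
clock: 15.2
position: [0.4261, 0.2446, 0.2928]
ee_rot: [0.835, 0.55, 0.001, -0.0]
ft_force: [-0.5, -1.1, -0.8]
grip_width: 0.603
grasp_force: 0.0
shift [-1.685  3.443  0.034] turn [-0.    -0.002  1.483] | at [0.4261 0.2446 0.2928] yaw -23.2 q7 [-0.83 -0.    0.22  1.72  0.    1.42 -1.02] F [-0.5 -1.1 -0.8] g 0.6 t 15.2
```

View pics/t2.png

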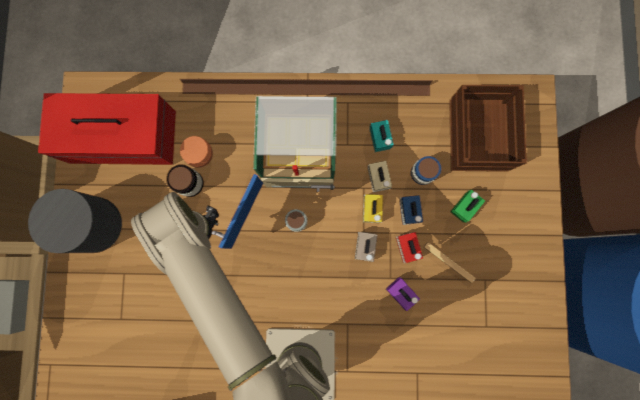

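```bash
python3 -m inch '[[[-0.05,0.1,0],[0,0,0.07]],[[-0.1,0.2,0],[0,0,0.14]],[[-0.15,0.3,0],[0,0,0.21]],[[-0.2,0.4,0],[0,0,0.28]],[[-0.25,0.5,0],[0,0,0.35]],[[-0.3,0.6,0],[0,0,0.42]],[[-0.35,0.7,0],[0,0,0.49]],[[-0.4,0.8,0],[0,0,0.56]],[[-0.45,0.9,0],[0,0,0.64]],[[-0.5,1,0],[0,0,0.74]]]'
python3 -c "
from h import *
im=cv2.cvtColor(cv2.imread('pics/t2.png'),cv2.COLOR_BGR2HSV)
m=(((im[...,0]<8)|(im[...,0]>172))&(im[...,1]>150)&(im[...,2]>70)).astype(np.uint8);m[:,:270]=0;m[:,330:]=0;m[:140]=0;m[200:]=0
ys,xs=np.nonzero(m);print(xs.min(),xs.max(),ys.min(),ys.max());k=ys<=ys.min()+3;print(xs[k].mean(),ys[k].mean(),onz('top',(xs[k].mean()+.5,ys.min()+2),.249))
go(.626,.012,.29,-90)"
```

```text
clock: 16.25
position: [0.4837, 0.1757, 0.291]
ee_rot: [0.958, 0.287, -0.0, 0.0]
ft_force: [0.2, 0.4, 0.5]
grip_width: 0.6
grasp_force: 0.0
292 298 165 174
294.47058823529414 167.0 [0.62414964 0.01050983 0.249     ]
shift [0.363 2.687 0.013] turn [0.    0.001 0.74 ] | at [0.4837 0.1757 0.291 ] yaw -56.7 q7 [-0.74  0.05  0.32  1.67 -0.02  1.42 -1.41] F [0.2 0.4 0.5] g 0.6 t 16.2
```

```bash
python3 -m inch '[[[0.05,0.1,0],[0,0,0.07]],[[0.1,0.2,0],[0,0,0.14]],[[0.15,0.3,0],[0,0,0.21]],[[0.2,0.4,0],[0,0,0.28]],[[0.25,0.5,0],[0,0,0.35]],[[0.3,0.6,0],[0,0,0.42]],[[0.35,0.7,0],[0,0,0.49]],[[0.4,0.8,0],[0,0,0.56]],[[0.45,0.9,0],[0,0,0.64]],[[0.5,1,0],[0,0,0.74]]]'
python3 -m inch '[[[0.08,0.1,0],[0,0,0]],[[0.16,0.2,0],[0,0,0]],[[0.24,0.3,0],[0,0,0]],[[0.32,0.4,0],[0,0,0]],[[0.4,0.5,0],[0,0,0]],[[0.48,0.6,0],[0,0,0]],[[0.56,0.7,0],[0,0,0]],[[0.64,0.8,0],[0,0,0]],[[0.7,0.9,0],[0,0,0]],[[0.75,1,0],[0,0,0]]]'
python3 -c "
from h import *
go(.625,.012,.215,-90)"
```

```text
clock: 17.25
position: [0.5613, 0.1312, 0.291]
ee_rot: [1.0, 0.0, -0.0, 0.0]
ft_force: [-0.5, 0.7, 0.1]
grip_width: 0.601
grasp_force: 0.0
clock: 18.25
position: [0.6217, 0.0508, 0.2912]
ee_rot: [1.0, 0.001, -0.0, 0.0]
ft_force: [-0.4, 0.8, -0.4]
grip_width: 0.598
grasp_force: 0.0
shift [0.04  0.486 0.952] turn [0.    0.    0.003] | at [0.6217 0.0508 0.2912] yaw -89.8 q7 [-0.52  0.32  0.48  1.39 -0.15  1.46 -1.62] F [-0.4  0.8 -0.4] g 0.6 t 18.2
```

```bash
python3 -m inch '[[[0.01,0.15,0],[0,0,0]],[[0.02,0.3,0],[0,0,0]],[[0.03,0.42,0],[0,0,0]],[[0.04,0.48,0.05],[0,0,0]],[[0.04,0.49,0.2],[0,0,0]],[[0.04,0.49,0.4],[0,0,0]],[[0.04,0.49,0.6],[0,0,0]],[[0.04,0.49,0.8],[0,0,0]],[[0.04,0.49,0.95],[0,0,0]],[[0.04,0.49,0.95],[0,0,0]]]'
python3 -m inch '[[[0,0,0],[0,0,0]],[[0,0,0],[0,0,0]],[[0,0,0],[0,0,0]],[[0,0,0],[0,0,0]],[[0,0,0],[0,0,0]],[[0,0,0],[0,0,0]],[[0,0,0],[0,0,0]],[[0,0,0],[0,0,0]],[[0,0,0],[0,0,0]],[[0,0,0],[0,0,0]]]' 0 40
python3 -c "
from h import *
go(.42,.012,None,-90)"
```

```text
clock: 19.25
position: [0.6235, 0.0129, 0.2129]
ee_rot: [1.0, 0.002, -0.002, 0.0]
ft_force: [-0.1, -0.2, -0.8]
grip_width: 0.601
grasp_force: 0.0
clock: 20.25
position: [0.625, 0.0152, 0.2164]
ee_rot: [1.0, 0.003, 0.001, -0.002]
ft_force: [-1.0, 7.2, 1.7]
grip_width: 0.151
grasp_force: 39.7
shift [-2.563  0.026 -0.004] turn [-0.004 -0.002  0.007] | at [0.625  0.0152 0.2164] yaw -89.7 q7 [-0.47  0.36  0.48  1.51 -0.17  1.32 -1.54] F [-1.   7.2  1.7] g 0.15 t 20.2
```

```bash
python3 -m inch '[[[-0.1,0,0],[0,0,0]],[[-0.2,0,0],[0,0,0]],[[-0.3,0,0],[0,0,0]],[[-0.4,0,0],[0,0,0]],[[-0.5,0,0],[0,0,0]],[[-0.6,0,0],[0,0,0]],[[-0.7,0,0],[0,0,0]],[[-0.8,0,0],[0,0,0]],[[-0.9,0,0],[0,0,0]],[[-1,0,0],[0,0,0]]]'
python3 -m inch '[[[-0.1,0,0],[0,0,0]],[[-0.2,0,0],[0,0,0]],[[-0.3,0,0],[0,0,0]],[[-0.4,0,0],[0,0,0]],[[-0.5,0,0],[0,0,0]],[[-0.6,0,0],[0,0,0]],[[-0.7,0,0],[0,0,0]],[[-0.8,0,0],[0,0,0]],[[-0.9,0,0],[0,0,0]],[[-1,0,0],[0,0,0]]]'
python3 -c "
from h import *
go(.42,None,None,-90)"
```

```text
clock: 21.25
position: [0.5452, 0.0155, 0.2163]
ee_rot: [1.0, 0.003, 0.001, -0.002]
ft_force: [2.4, 10.9, 0.2]
grip_width: 0.155
grasp_force: 39.7
clock: 22.25
position: [0.4651, 0.0158, 0.2163]
ee_rot: [1.0, 0.003, 0.001, -0.002]
ft_force: [2.8, 16.3, -1.8]
grip_width: 0.155
grasp_force: 39.6
shift [-0.563 -0.003 -0.002] turn [-0.006 -0.004  0.008] | at [0.4651 0.0158 0.2163] yaw -89.6 q7 [-0.58 -0.04  0.44  1.91  0.01  1.26 -1.7 ] F [ 2.8 16.3 -1.8] g 0.16 t 22.2
```

```bash
python3 -m inch '[[[-0.1,-0.01,0],[0,0,0]],[[-0.2,-0.02,0],[0,0,0]],[[-0.3,-0.03,0],[0,0,0]],[[-0.4,-0.03,0],[0,0,0]],[[-0.5,-0.03,0],[0,0,0]],[[-0.56,-0.03,0],[0,0,0]],[[-0.6,-0.03,0],[0,0,0]],[[-0.63,-0.03,0],[0,0,0]],[[-0.65,-0.03,0],[0,0,0]],[[-0.65,-0.03,0],[0,0,0]]]'
python3 -c "
from h import *
go(.42,None,None,-90)"
```

```text
clock: 23.25
position: [0.4183, 0.016, 0.217]
ee_rot: [1.0, 0.002, 0.007, -0.002]
ft_force: [34.1, 9.6, -21.1]
grip_width: 0.157
grasp_force: 40.0
shift [0.021 0.    0.   ] turn [-0.004 -0.019  0.005] | at [0.4183 0.016  0.217 ] yaw -89.8 q7 [-0.59 -0.17  0.4   2.01  0.07  1.27 -1.78] F [ 34.1   9.6 -21.1] g 0.16 t 23.2
```

```bash
python3 -m inch '[[[0.04,0,0],[0,0,0]],[[0.04,0,0],[0,0,0]],[[0.04,0,0],[0,0,0]],[[0.04,0,-0.1],[0,0,0]],[[0.04,0,-0.25],[0,0,0]],[[0.04,0,-0.4],[0,0,0]],[[0.04,0,-0.55],[0,0,0]],[[0.04,0,-0.7],[0,0,0]],[[0.04,0,-0.85],[0,0,0]],[[0.04,0,-0.9],[0,0,0]]]' 0.4 60
python3 -m inch '[[[0.1,0.1,0],[0,0,0]],[[0.2,0.2,0],[0,0,0]],[[0.3,0.3,0],[0,0,0]],[[0.4,0.4,0],[0,0,0]],[[0.5,0.5,0],[0,0,0]],[[0.6,0.6,0],[0,0,0]],[[0.7,0.7,0],[0,0,0]],[[0.8,0.8,0],[0,0,0]],[[0.9,0.9,0],[0,0,0]],[[1,1,0],[0,0,0]]]'
python3 -m inch '[[[0.1,0.1,0],[0,0,0]],[[0.2,0.2,0],[0,0,0]],[[0.3,0.3,0],[0,0,0]],[[0.4,0.4,0],[0,0,0]],[[0.5,0.5,0],[0,0,0]],[[0.6,0.6,0],[0,0,0]],[[0.7,0.7,0],[0,0,0]],[[0.8,0.8,0],[0,0,0]],[[0.9,0.9,0],[0,0,0]],[[1,1,0],[0,0,0]]]'
python3 -m inch '[[[0.06,0.1,0],[0,0,0]],[[0.12,0.2,0],[0,0,0]],[[0.18,0.3,0],[0,0,0]],[[0.24,0.4,0],[0,0,0]],[[0.3,0.5,0],[0,0,0]],[[0.36,0.6,0],[0,0,0]],[[0.42,0.7,0],[0,0,0]],[[0.48,0.8,0],[0,0,0]],[[0.54,0.9,0],[0,0,0]],[[0.6,1,0],[0,0,0]]]'
python3 -c "
from h import *
go(.638,-.266,.2,-80)
a=shot('top','t3');b=shot('side','s3')
c=np.vstack([cv2.resize(a[150:250,240:400],(800,500),interpolation=2)[:300],cv2.resize(b[150:250,260:420],(800,500),interpolation=2)[100:400]])
cv2.imwrite('pics/c3.png',c[...,::-1])"
```

```text
clock: 24.25
position: [0.4163, 0.0143, 0.2889]
ee_rot: [1.0, 0.001, 0.001, -0.0]
ft_force: [-0.8, -1.1, 0.1]
grip_width: 0.4
grasp_force: 0.0
clock: 25.25
position: [0.4967, -0.0663, 0.2873]
ee_rot: [1.0, 0.001, 0.0, -0.0]
ft_force: [-0.1, 0.2, -0.2]
grip_width: 0.403
grasp_force: 0.0
clock: 26.25
position: [0.5769, -0.146, 0.2872]
ee_rot: [1.0, 0.001, -0.0, -0.0]
ft_force: [0.2, 0.2, 0.0]
grip_width: 0.403
grasp_force: 0.0
clock: 27.25
position: [0.6248, -0.2259, 0.2872]
ee_rot: [1.0, 0.001, -0.0, -0.0]
ft_force: [0.3, -1.1, 0.8]
grip_width: 0.4
grasp_force: 0.0
shift [0.163 0.502 1.09 ] turn [-0.     0.    -0.219] | at [ 0.6248 -0.2259  0.2872] yaw -89.8 q7 [-0.17  0.45  0.66  1.28 -0.27  1.49 -1.11] F [ 0.3 -1.1  0.8] g 0.4 t 27.2
```

View pics/c3.png

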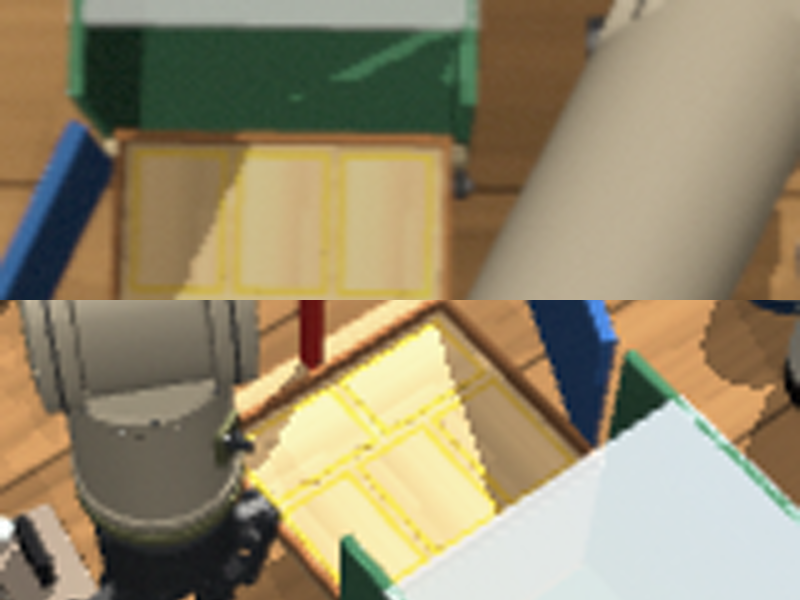

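```bash
python3 -c "
import cv2
a=cv2.imread('pics/t3.png')[170:240,258:340]
cv2.imwrite('pics/c4.png',cv2.resize(a,None,fx=8,fy=8,interpolation=2))"
```

```text
(no output)
```

View pics/c4.png

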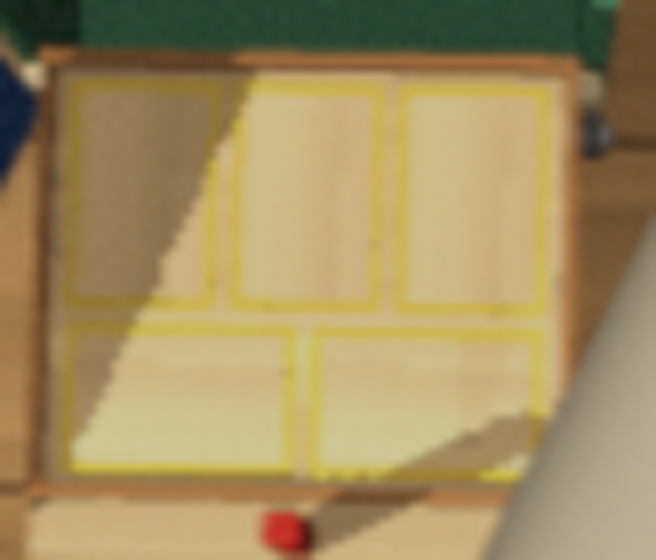

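```bash
python3 -c "
from h import *
f=lambda u,v,z=.143:onz('top',(258+u/8-.5+.06,170+v/8-.5+.06),z)[:2]
S={'BLt':[(66,80),(222,80),(217,308),(62,308)],'BM':[(233,83),(387,84),(381,312),(229,311)],'BR':[(398,84),(551,86),(546,318),(394,315)],'FL':[(67,326),(301,328),(298,476),(66,474)],'FR':[(311,329),(547,333),(541,482),(309,479)]}
for k,v in S.items():
    w=np.array([f(*p) for p in v]); print(k,w.mean(0).round(4),'size',np.linalg.norm(w[0]-w[1]).round(4),np.linalg.norm(w[1]-w[2]).round(4),'yaw',np.degrees(np.arctan2(*(w[1]-w[0]))).round(1)-180 if 0 else np.degrees(np.arctan2(-(w[1]-w[0])[0],-(w[1]-w[0])[1])).round(1))
print(f(288,530,.249))
im=cv2.cvtColor(cv2.imread('pics/t3.png'),cv2.COLOR_BGR2HSV)
"
```

```text
BLt [0.5576 0.0789] size 0.0629 0.0921 yaw -0.7
BM [0.5571 0.0125] size 0.0619 0.092 yaw -0.4
BR [ 0.5567 -0.0535] size 0.0614 0.0935 yaw 0.0
FL [0.4747 0.0603] size 0.0935 0.0589 yaw -0.3
FR [ 0.4743 -0.0368] size 0.094 0.0593 yaw 0.1
[0.42010974 0.01024581]
```

```bash
cat > bars.py <<'E'
from h import *
G={'red':(.397,-.365),'grey':(.397,-.219),'blue':(.522,-.3735),'yel':(.525,-.235),'cream':(.638,-.266)}
def bar(im,n,xy,z=.077,r=9):
    """darkness-weighted silhouette centroid and axis of the bar near xy"""
    u,v=np.round(proj(n,(*xy,z))).astype(int); g=im.max(2).astype(np.float32)
    big=cv2.resize(g[v-14:v+15,u-14:u+15],None,fx=6,fy=6,interpolation=cv2.INTER_CUBIC)
    lo=big.min(); m=(big<lo+(32 if lo>30 else 42)).astype(np.uint8)
    k,l,st,ce=cv2.connectedComponentsWithStats(m)
    cand=[i for i in range(1,k) if st[i,4]>250]; i=min(cand,key=lambda i:np.hypot(*(ce[i]-87)))
    ct=max(cv2.findContours((l==i).astype(np.uint8),0,1)[0],key=cv2.contourArea)
    r=cv2.minAreaRect(ct); b=cv2.boxPoints(r); f=lambda p:onz(n,(u-14+(p[0]+.5)/6-.5,v-14+(p[1]+.5)/6-.5),z)[:2]
    e=b[1]-b[0],b[2]-b[1]; j=int(np.linalg.norm(e[1])>np.linalg.norm(e[0])); d=f(b[j+1])-f(b[j])
    return f(ce[i]),((np.degrees(np.arctan2(d[1],d[0]))+90)%180-90),np.round(np.array(r[1])/6,1)
if __name__=="__main__":
    import sys
    for t in sys.argv[1:]:
      for n in("top","side"):
        im=cv2.cvtColor(cv2.imread(f"pics/{n}{t}.png"),cv2.COLOR_BGR2RGB)
        for k in G:
            try: c,a,s=bar(im,n,G[k]); print(n,k,c.round(4),round(a,1),s)
            except Exception as e: print(n,k,'-',e)
E
python3 bars.py 0
```

```text
top red [ 0.3954 -0.3684] 15.9 [13.6  4.6]
top grey [ 0.3953 -0.2206] -6.3 [ 4.3 14. ]
top blue [ 0.5245 -0.3763] 6.7 [14.4  6.3]
top yel [ 0.5271 -0.2443] -2.5 [ 2.6 12.7]
top cream [ 0.6401 -0.2674] 14.5 [13.3  3.7]
side red [ 0.3975 -0.3652] 13.0 [14.6  4.6]
side grey [ 0.3968 -0.2182] -11.6 [14.4  3.6]
side blue [ 0.5269 -0.3722] 5.4 [15.7  4.3]
side yel [ 0.5337 -0.2436] -3.5 [13.5  2.9]
side cream [ 0.6454 -0.2664] 12.9 [13.7  3.8]
```

```bash
python3 -m inch '[[[0.06,0.13,0.1],[0,0,-0.1]],[[0.12,0.25,0.2],[0,0,-0.2]],[[0.18,0.4,0.3],[0,0,-0.3]],[[0.23,0.51,0.4],[0,0,-0.3]],[[0.23,0.51,0.5],[0,0,-0.3]],[[0.23,0.51,0.6],[0,0,-0.3]],[[0.23,0.51,0.7],[0,0,-0.3]],[[0.23,0.51,0.8],[0,0,-0.3]],[[0.23,0.51,0.9],[0,0,-0.3]],[[0.23,0.51,1],[0,0,-0.3]]]'
python3 -m inch '[[[0,0,0.1],[0,0,0]],[[0,0,0.2],[0,0,0]],[[0,0,0.3],[0,0,0]],[[0,0,0.4],[0,0,0]],[[0,0,0.5],[0,0,0]],[[0,0,0.6],[0,0,0]],[[0,0,0.7],[0,0,0]],[[0,0,0.8],[0,0,0]],[[0,0,0.9],[0,0,0]],[[0,0,1],[0,0,0]]]'
python3 -c "
from h import *
go(.643,-.267,.066,-76.3);shot('side','side1');shot('top','top1')"
```

```text
clock: 28.35
position: [0.643, -0.2657, 0.2067]
ee_rot: [0.993, 0.119, 0.0, -0.0]
ft_force: [-0.2, -0.0, -0.6]
grip_width: 0.399
grasp_force: 0.0
clock: 29.35
position: [0.6429, -0.266, 0.1266]
ee_rot: [0.993, 0.119, 0.0, -0.0]
ft_force: [0.3, -0.4, 0.1]
grip_width: 0.399
grasp_force: 0.0
shift [-0.002  0.012  0.758] turn [-0.    -0.    -0.001] | at [ 0.6429 -0.266   0.1266] yaw -76.3 q7 [-0.06  0.61  0.57  1.4  -0.33  1.23 -0.79] F [ 0.3 -0.4  0.1] g 0.4 t 29.4
```

```bash
python3 -c "
import cv2,numpy as np
a=cv2.imread('pics/side1.png')[200:330,230:340]
cv2.imwrite('pics/c5.png',cv2.resize(a,None,fx=4.5,fy=4.5,interpolation=2))"
```

```text
(no output)
```

View pics/c5.png

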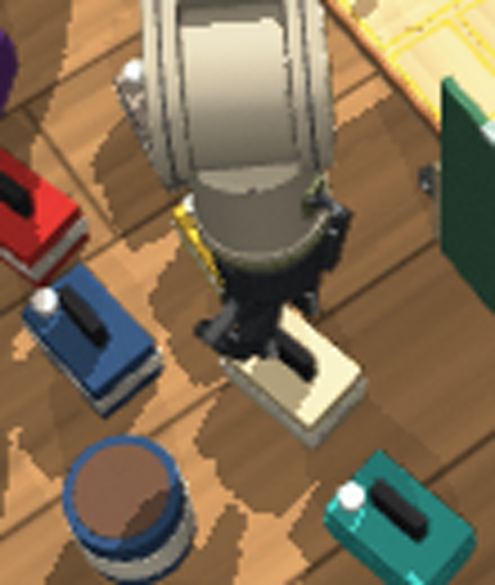

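```bash
python3 -m inch '[[[0,0.01,0.1],[0,0,0]],[[0,0.01,0.2],[0,0,0]],[[0,0.01,0.3],[0,0,0]],[[0,0.01,0.4],[0,0,0]],[[0,0.01,0.5],[0,0,0]],[[0,0.01,0.6],[0,0,0]],[[0,0.01,0.7],[0,0,0]],[[0,0.01,0.75],[0,0,0]],[[0,0.01,0.75],[0,0,0]],[[0,0.01,0.75],[0,0,0]]]'
python3 -m inch '[[[0,0,0],[0,0,0]],[[0,0,0],[0,0,0]],[[0,0,0],[0,0,0]],[[0,0,0],[0,0,0]],[[0,0,0],[0,0,0]],[[0,0,0],[0,0,0]],[[0,0,-0.1],[0,0,0]],[[0,0,-0.25],[0,0,0]],[[0,0,-0.4],[0,0,0]],[[0,0,-0.6],[0,0,0]]]' 0 60
python3 -c "
from h import *
go(.557,-.052,.25,-90)"
```

```text
clock: 30.45
position: [0.6432, -0.2669, 0.0675]
ee_rot: [0.993, 0.119, 0.0, 0.0]
ft_force: [0.4, 0.4, 0.1]
grip_width: 0.4
grasp_force: 0.0
clock: 31.45
position: [0.6429, -0.2669, 0.1164]
ee_rot: [0.993, 0.119, -0.0, 0.0]
ft_force: [-1.4, 0.4, -4.6]
grip_width: 0.128
grasp_force: 62.8
shift [-0.411 -2.864 -1.67 ] turn [0.    0.    0.303] | at [ 0.6429 -0.2669  0.1164] yaw -76.4 q7 [-0.05  0.62  0.57  1.41 -0.34  1.21 -0.79] F [-1.4  0.4 -4.6] g 0.13 t 31.4
```

```bash
python3 -m inch '[[[-0.09,-0.1,-0.1],[0,0,0.03]],[[-0.18,-0.2,-0.2],[0,0,0.06]],[[-0.27,-0.3,-0.3],[0,0,0.09]],[[-0.36,-0.4,-0.4],[0,0,0.12]],[[-0.45,-0.5,-0.5],[0,0,0.15]],[[-0.54,-0.6,-0.6],[0,0,0.18]],[[-0.63,-0.7,-0.7],[0,0,0.21]],[[-0.72,-0.8,-0.8],[0,0,0.24]],[[-0.8,-0.9,-0.9],[0,0,0.27]],[[-0.88,-0.98,-1],[0,0,0.3]]]'
python3 -m inch '[[[-0.02,-0.1,-0.15],[0,0,0]],[[-0.04,-0.2,-0.3],[0,0,0]],[[-0.06,-0.3,-0.45],[0,0,0]],[[-0.06,-0.4,-0.6],[0,0,0]],[[-0.06,-0.5,-0.7],[0,0,0]],[[-0.06,-0.6,-0.7],[0,0,0]],[[-0.06,-0.7,-0.7],[0,0,0]],[[-0.06,-0.8,-0.7],[0,0,0]],[[-0.06,-0.9,-0.7],[0,0,0]],[[-0.06,-1,-0.7],[0,0,0]]]'
python3 -m inch '[[[0,-0.1,0],[0,0,0]],[[0,-0.2,0],[0,0,0]],[[0,-0.3,0],[0,0,0]],[[0,-0.4,0],[0,0,0]],[[0,-0.5,0],[0,0,0]],[[0,-0.6,0],[0,0,0]],[[0,-0.7,0],[0,0,0]],[[0,-0.8,0],[0,0,0]],[[0,-0.9,0],[0,0,0]],[[0,-1,0],[0,0,0]]]'
python3 -m inch '[[[0,-0.1,0],[0,0,0]],[[0,-0.2,0],[0,0,0]],[[0,-0.3,0],[0,0,0]],[[0,-0.4,0],[0,0,0]],[[0,-0.5,0],[0,0,0]],[[0,-0.6,0],[0,0,0]],[[0,-0.7,0],[0,0,0]],[[0,-0.8,0],[0,0,0]],[[0,-0.9,0],[0,0,0]],[[0,-1,0],[0,0,0]]]'
python3 -c "
from h import *
go(.557,.080,.212,-90.4)"
```

```text
clock: 32.45
position: [0.5549, -0.2061, 0.1956]
ee_rot: [1.0, 0.0, -0.0, -0.001]
ft_force: [0.1, -0.6, -3.9]
grip_width: 0.128
grasp_force: 62.8
clock: 33.45
position: [0.551, -0.1265, 0.2509]
ee_rot: [1.0, 0.001, -0.0, -0.0]
ft_force: [-0.3, -0.1, -5.5]
grip_width: 0.129
grasp_force: 62.9
clock: 34.45
position: [0.5509, -0.0466, 0.2513]
ee_rot: [1.0, 0.001, -0.0, -0.0]
ft_force: [0.8, 0.4, -5.0]
grip_width: 0.129
grasp_force: 62.9
clock: 35.45
position: [0.5508, 0.0335, 0.2513]
ee_rot: [1.0, 0.001, 0.0, -0.0]
ft_force: [0.4, 0.3, -4.2]
grip_width: 0.131
grasp_force: 62.9
shift [ 0.079 -0.582  0.491] turn [-0.    -0.     0.012] | at [0.5508 0.0335 0.2513] yaw -89.8 q7 [-0.62  0.16  0.54  1.65 -0.08  1.35 -1.64] F [ 0.4  0.3 -4.2] g 0.13 t 35.5
```

```bash
python3 -m inch '[[[0.02,-0.1,0],[0,0,0]],[[0.04,-0.2,0],[0,0,0]],[[0.06,-0.3,0],[0,0,0]],[[0.08,-0.4,0],[0,0,0.01]],[[0.08,-0.5,0],[0,0,0.01]],[[0.08,-0.58,0.1],[0,0,0.01]],[[0.08,-0.58,0.2],[0,0,0.01]],[[0.08,-0.58,0.3],[0,0,0.01]],[[0.08,-0.58,0.4],[0,0,0.01]],[[0.08,-0.58,0.43],[0,0,0.01]]]'
python3 -m inch '[[[0,0,0.02],[0,0,0]],[[0,0,0.04],[0,0,0]],[[0,0,0.06],[0,0,0]],[[0,0,0.08],[0,0,0]],[[0,0,0.1],[0,0,0]],[[0,0,0.1],[0,0,0]],[[0,0,0.1],[0,0,0]],[[0,0,0.1],[0,0,0]],[[0,0,0.1],[0,0,0]],[[0,0,0.1],[0,0,0]]]'
python3 -c "
from h import *
go(.557,.080,.212,-90.4)"
```

```text
clock: 36.45
position: [0.5565, 0.0786, 0.2156]
ee_rot: [1.0, -0.003, -0.001, 0.0]
ft_force: [-0.9, -0.4, -3.8]
grip_width: 0.127
grasp_force: 62.8
clock: 37.45
position: [0.5578, 0.0794, 0.2101]
ee_rot: [1.0, -0.002, 0.001, -0.0]
ft_force: [0.3, 0.7, 6.1]
grip_width: 0.131
grasp_force: 64.5
shift [-0.01  -0.007 -0.024] turn [-0.001 -0.003  0.003] | at [0.5578 0.0794 0.2101] yaw -90.3 q7 [-0.66  0.22  0.5   1.68 -0.11  1.27 -1.71] F [0.3 0.7 6.1] g 0.13 t 37.5
```

```bash
python3 -m inch '[[[0,0,0],[0,0,0]],[[0,0,0],[0,0,0]],[[0,0,0],[0,0,0]],[[0,0,-0.1],[0,0,0]],[[0,0,-0.25],[0,0,0]],[[0,0,-0.4],[0,0,0]],[[0,0,-0.55],[0,0,0]],[[0,0.05,-0.7],[0,0,0]],[[0,0.15,-0.75],[0,0,0]],[[0,0.25,-0.75],[0,0,0]]]' 0.35 60
python3 -m inch '[[[-0.04,0.1,0],[0,0,0]],[[-0.08,0.2,0],[0,0,0]],[[-0.12,0.3,0],[0,0,0]],[[-0.16,0.4,0],[0,0,0]],[[-0.2,0.5,0],[0,0,0]],[[-0.24,0.6,0],[0,0,0]],[[-0.28,0.7,0],[0,0,0]],[[-0.3,0.8,0],[0,0,0]],[[-0.32,0.9,0],[0,0,0]],[[-0.34,1,0],[0,0,0]]]'
python3 -m inch '[[[0,0.1,0],[0,0,0]],[[0,0.2,0],[0,0,0]],[[0,0.3,0],[0,0,0]],[[0,0.4,0],[0,0,0]],[[0,0.5,0],[0,0,0]],[[0,0.6,0],[0,0,0]],[[0,0.7,0],[0,0,0]],[[0,0.8,0],[0,0,0]],[[0,0.9,0],[0,0,0]],[[0,1,0],[0,0,0]]]'
python3 -m inch '[[[0,0.1,0],[0,0,0]],[[0,0.2,0],[0,0,0]],[[0,0.3,0],[0,0,0]],[[0,0.4,0],[0,0,0]],[[0,0.5,0],[0,0,0.02]],[[0,0.6,0.1],[0,0,0.04]],[[0,0.7,0.2],[0,0,0.06]],[[0,0.8,0.3],[0,0,0.06]],[[0,0.9,0.4],[0,0,0.06]],[[0,1,0.5],[0,0,0.06]]]'
python3 -c "
from h import *
go(.530,-.244,.066,-93)
a=shot('top','top2');b=shot('side','side2')
c=np.vstack([cv2.resize(a[160:235,255:355],(800,600),interpolation=2)[:350],cv2.resize(b[150:250,290:430],(800,571),interpolation=2)[70:320]])
cv2.imwrite('pics/c6.png',c[...,::-1])"; python3 bars.py 2
```

```text
clock: 38.45
position: [0.5572, 0.0583, 0.2696]
ee_rot: [1.0, -0.003, 0.001, -0.0]
ft_force: [-0.1, -0.0, 0.0]
grip_width: 0.347
grasp_force: 0.0
clock: 39.45
position: [0.5292, -0.0213, 0.2689]
ee_rot: [1.0, -0.003, 0.0, -0.0]
ft_force: [-0.4, 0.9, 0.0]
grip_width: 0.349
grasp_force: 0.0
clock: 40.45
position: [0.5289, -0.1013, 0.2689]
ee_rot: [1.0, -0.003, -0.0, -0.0]
ft_force: [0.6, 0.1, -0.4]
grip_width: 0.349
grasp_force: 0.0
clock: 41.45
position: [0.5283, -0.1813, 0.2279]
ee_rot: [1.0, -0.026, -0.0, -0.0]
ft_force: [-0.5, 0.6, -0.6]
grip_width: 0.351
grasp_force: 0.0
shift [0.063 0.782 2.024] turn [-0.     0.001  0.   ] | at [ 0.5283 -0.1813  0.2279] yaw -93.0 q7 [-0.36  0.21  0.7   1.68 -0.14  1.3  -1.25] F [-0.5  0.6 -0.6] g 0.35 t 41.5
top red [ 0.3971 -0.3685] 17.0 [13.5  4.5]
top grey [ 0.3977 -0.2471] -20.9 [13.8 32.5]
top blue [ 0.5247 -0.3764] 6.7 [14.3  6.4]
top yel [ 0.4903 -0.2589] -12.0 [6. 9.]
top cream [ 0.6723 -0.2689] 67.3 [28.8 10.6]
side red [ 0.4012 -0.3657] 15.8 [14.2  4.5]
side grey [ 0.4041 -0.2206] -6.7 [13.6  3.1]
side blue [ 0.527  -0.3722] 5.1 [15.7  4.3]
side yel [ 0.5334 -0.2399] 6.9 [12.   2.9]
side cream [ 0.6258 -0.2246] 37.3 [12.3  8.8]
```

View pics/c6.png

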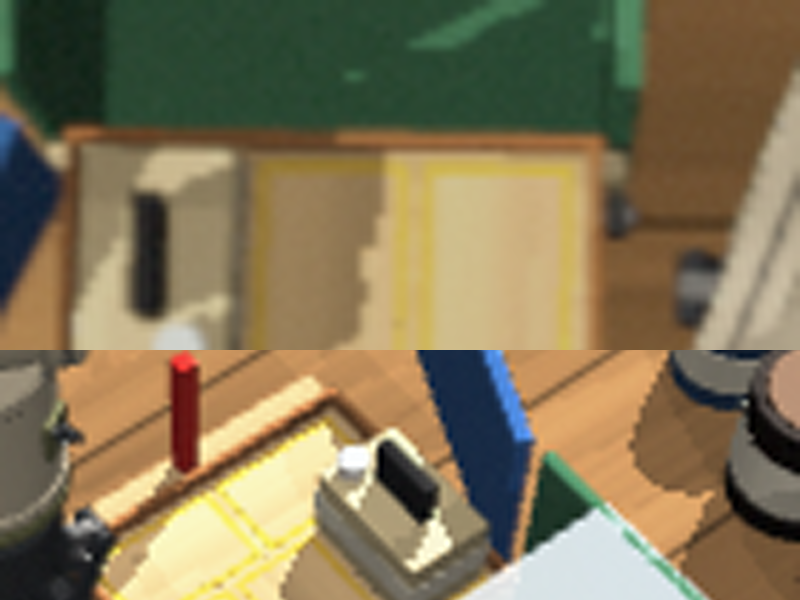

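```bash
python3 -m inch '[[[0.02,0.1,0.1],[0,0,0]],[[0.04,0.2,0.2],[0,0,0]],[[0.05,0.3,0.3],[0,0,0]],[[0.05,0.4,0.4],[0,0,0]],[[0.05,0.5,0.5],[0,0,0]],[[0.05,0.6,0.6],[0,0,0]],[[0.05,0.7,0.7],[0,0,0]],[[0.05,0.78,0.8],[0,0,0]],[[0.05,0.78,0.9],[0,0,0]],[[0.05,0.78,1],[0,0,0]]]'
python3 -m inch '[[[0,0,0.13],[0,0,0]],[[0,0,0.26],[0,0,0]],[[0,0,0.4],[0,0,0]],[[0,0,0.52],[0,0,0]],[[0,0,0.65],[0,0,0]],[[0,0,0.78],[0,0,0]],[[0,0,0.9],[0,0,0]],[[0,0,1],[0,0,0]],[[0,0,1],[0,0,0]],[[0,0,1],[0,0,0]]]'
python3 -m inch '[[[0,0,0],[0,0,0]],[[0,0,0],[0,0,0]],[[0,0,0],[0,0,0]],[[0,0,0],[0,0,0]],[[0,0,0],[0,0,0]],[[0,0,0],[0,0,0]],[[0,0,-0.1],[0,0,0]],[[0,0,-0.25],[0,0,0]],[[0,0,-0.4],[0,0,0]],[[0,0,-0.6],[0,0,0]]]' 0 60
python3 -c "
from h import *
from bars import bar
for n in('top','side'):
    im=cv2.cvtColor(cv2.imread(f'pics/{n}2.png'),cv2.COLOR_BGR2RGB); print(n,bar(im,n,(.557,.08),.22))
go(.557,.0142,.25,-90.4)"
```

```text
clock: 42.55
position: [0.5292, -0.2431, 0.1481]
ee_rot: [1.0, -0.026, -0.0, -0.0]
ft_force: [0.7, -0.3, 0.8]
grip_width: 0.345
grasp_force: 0.0
clock: 43.55
position: [0.5292, -0.2433, 0.0689]
ee_rot: [1.0, -0.026, -0.0, 0.0]
ft_force: [0.1, -0.9, 0.3]
grip_width: 0.355
grasp_force: 0.0
clock: 44.55
position: [0.5292, -0.2432, 0.1182]
ee_rot: [1.0, -0.026, 0.0, -0.0]
ft_force: [-0.1, -0.1, -5.4]
grip_width: 0.13
grasp_force: 60.7
top (array([0.5539754 , 0.07628591]), np.float64(0.4975286218362953), array([ 3.4, 14.8]))
side (array([0.55781627, 0.07697948]), np.float64(0.4270076112322414), array([14.5,  5.1]))
shift [ 0.179 -3.231 -1.648] turn [-0.    -0.    -0.058] | at [ 0.5292 -0.2432  0.1182] yaw -93.0 q7 [-0.21  0.38  0.69  1.74 -0.27  1.11 -1.06] F [-0.1 -0.1 -5.4] g 0.13 t 44.5
```

```bash
python3 -m inch '[[[0.02,-0.1,-0.1],[0,0,-0.01]],[[0.04,-0.2,-0.2],[0,0,-0.02]],[[0.06,-0.3,-0.3],[0,0,-0.03]],[[0.08,-0.4,-0.4],[0,0,-0.04]],[[0.1,-0.5,-0.5],[0,0,-0.05]],[[0.12,-0.6,-0.6],[0,0,-0.06]],[[0.14,-0.7,-0.7],[0,0,-0.06]],[[0.16,-0.8,-0.8],[0,0,-0.06]],[[0.17,-0.9,-0.9],[0,0,-0.06]],[[0.18,-1,-1],[0,0,-0.06]]]'
python3 -m inch '[[[0.02,-0.1,-0.2],[0,0,0]],[[0.04,-0.2,-0.4],[0,0,0]],[[0.06,-0.3,-0.55],[0,0,0]],[[0.08,-0.4,-0.65],[0,0,0]],[[0.1,-0.5,-0.65],[0,0,0]],[[0.1,-0.6,-0.65],[0,0,0]],[[0.1,-0.7,-0.65],[0,0,0]],[[0.1,-0.8,-0.65],[0,0,0]],[[0.1,-0.9,-0.65],[0,0,0]],[[0.1,-1,-0.65],[0,0,0]]]'
python3 -m inch '[[[0,-0.1,0],[0,0,0]],[[0,-0.2,0],[0,0,0]],[[0,-0.3,0],[0,0,0]],[[0,-0.4,0],[0,0,0]],[[0,-0.5,0],[0,0,0]],[[0,-0.6,0],[0,0,0]],[[0,-0.7,0],[0,0,0]],[[0,-0.8,0],[0,0,0]],[[0,-0.9,0],[0,0,0]],[[0,-1,0],[0,0,0]]]'
python3 -c "
from h import *
go(.5575,.0155,.2115,-90.4)"
```

```text
clock: 45.55
position: [0.5478, -0.1634, 0.1975]
ee_rot: [1.0, -0.003, -0.0, -0.0]
ft_force: [0.4, -0.8, -5.5]
grip_width: 0.128
grasp_force: 60.8
clock: 46.55
position: [0.5561, -0.0834, 0.2487]
ee_rot: [1.0, -0.003, -0.0, -0.0]
ft_force: [0.3, 0.1, -5.8]
grip_width: 0.125
grasp_force: 60.8
clock: 47.55
position: [0.5566, -0.0034, 0.2489]
ee_rot: [1.0, -0.003, 0.0, -0.0]
ft_force: [0.0, 0.2, -5.3]
grip_width: 0.13
grasp_force: 60.8
shift [ 0.01  -0.237  0.467] turn [-0.    -0.     0.002] | at [ 0.5566 -0.0034  0.2489] yaw -90.3 q7 [-0.59  0.18  0.59  1.65 -0.1   1.34 -1.56] F [ 0.   0.2 -5.3] g 0.13 t 47.5
```

```bash
python3 -m inch '[[[0.01,-0.12,0],[0,0,0]],[[0.01,-0.23,0],[0,0,0]],[[0.01,-0.235,0.1],[0,0,0]],[[0.01,-0.235,0.2],[0,0,0]],[[0.01,-0.235,0.3],[0,0,0]],[[0.01,-0.235,0.37],[0,0,0]],[[0.01,-0.235,0.42],[0,0,0]],[[0.01,-0.235,0.45],[0,0,0]],[[0.01,-0.235,0.47],[0,0,0]],[[0.01,-0.235,0.48],[0,0,0]]]'
python3 -m inch '[[[0,0,0],[0,0,0]],[[0,0,0],[0,0,0]],[[0,0,0],[0,0,0]],[[0,0,-0.1],[0,0,0]],[[0,0,-0.25],[0,0,0]],[[0,0,-0.4],[0,0,0]],[[0,0,-0.55],[0,0,0]],[[0,0.05,-0.7],[0,0,0]],[[0,0.15,-0.75],[0,0,0]],[[0,0.25,-0.75],[0,0,0]]]' 0.35 60
python3 -m inch '[[[-0.04,0.1,0],[0,0,0]],[[-0.08,0.2,0],[0,0,0]],[[-0.12,0.3,0],[0,0,0]],[[-0.16,0.4,0],[0,0,0]],[[-0.2,0.5,0],[0,0,0]],[[-0.24,0.6,0],[0,0,0]],[[-0.28,0.7,0],[0,0,0]],[[-0.3,0.8,0],[0,0,0]],[[-0.35,0.9,0],[0,0,0]],[[-0.4,1,0],[0,0,0]]]'
python3 -m inch '[[[0,0.1,0],[0,0,0]],[[0,0.2,0],[0,0,0]],[[0,0.3,0],[0,0,0]],[[0,0.4,0],[0,0,0]],[[0,0.5,0],[0,0,0]],[[0,0.6,0],[0,0,0]],[[0,0.7,0],[0,0,0]],[[0,0.8,0],[0,0,0]],[[0,0.9,0],[0,0,0]],[[0,1,0],[0,0,0]]]'
python3 -m inch '[[[0,0.1,0],[0,0,0]],[[0,0.2,0],[0,0,0]],[[0,0.3,0],[0,0,0]],[[0,0.4,0],[0,0,0]],[[0,0.5,0],[0,0,-0.04]],[[0,0.6,0.1],[0,0,-0.08]],[[0,0.7,0.2],[0,0,-0.12]],[[0,0.8,0.3],[0,0,-0.14]],[[0,0.9,0.4],[0,0,-0.14]],[[0,1,0.5],[0,0,-0.14]]]'
python3 -c "
from h import *
go(.5257,-.3743,.066,-84)
a=shot('top','top4');b=shot('side','side4')
from bars import bar
for n,im in(('top',a),('side',b)):
  for p,z in [((.557,.08),.22),((.557,.0155),.22),((.5257,-.374),.077),((.396,-.22),.077),((.397,-.367),.077)]:
    try: print(n,bar(im,n,p,z))
    except Exception as e: print(e)
"
```

```text
clock: 48.55
position: [0.5579, 0.0146, 0.2112]
ee_rot: [1.0, -0.003, 0.001, -0.0]
ft_force: [-2.2, 0.0, 5.1]
grip_width: 0.128
grasp_force: 62.3
clock: 49.55
position: [0.5577, -0.0062, 0.2713]
ee_rot: [1.0, -0.003, 0.001, -0.0]
ft_force: [0.5, -0.3, 0.4]
grip_width: 0.349
grasp_force: 0.0
clock: 50.55
position: [0.5247, -0.0858, 0.2705]
ee_rot: [1.0, -0.003, -0.0, 0.0]
ft_force: [-0.5, -0.2, 0.1]
grip_width: 0.351
grasp_force: 0.0
clock: 51.55
position: [0.5246, -0.1658, 0.2705]
ee_rot: [1.0, -0.003, 0.0, -0.0]
ft_force: [0.1, 0.3, 0.2]
grip_width: 0.351
grasp_force: 0.0
clock: 52.55
position: [0.5242, -0.2458, 0.23]
ee_rot: [0.999, 0.052, 0.0, -0.0]
ft_force: [0.5, 1.3, 0.7]
grip_width: 0.352
grasp_force: 0.0
shift [-0.148  1.6    2.049] turn [-0.    -0.    -0.001] | at [ 0.5242 -0.2458  0.23  ] yaw -84.0 q7 [-0.25  0.27  0.74  1.62 -0.19  1.32 -0.95] F [0.5 1.3 0.7] g 0.35 t 52.5
top (array([0.55486912, 0.0762125 ]), np.float64(0.5379992347280336), array([ 3.4, 14.7]))
top (array([0.55412733, 0.0112333 ]), np.float64(0.1425227660175068), array([ 3.1, 14.8]))
top (array([ 0.515682  , -0.39573517]), np.float64(-28.52254694242005), array([3.5, 8.9]))
top (array([ 0.43027583, -0.18160525]), np.float64(0.23835704050316053), array([11.3,  7. ]))
top (array([ 0.39705037, -0.36843604]), np.float64(16.98493609674682), array([13.4,  4.3]))
side (array([0.55827523, 0.07703363]), np.float64(3.3572329966396524), array([14.3,  5.3]))
side (array([0.55786713, 0.01157624]), np.float64(1.6171508501335552), array([14.6,  4.8]))
side (array([ 0.52707038, -0.3722853 ]), np.float64(5.5151525966068675), array([15.6,  4.3]))
side (array([ 0.39090012, -0.20731043]), np.float64(-33.48516801015491), array([26.5, 25.5]))
side (array([ 0.40164481, -0.36579915]), np.float64(15.762300339871942), array([14.1,  4.4]))
```

```bash
python3 -m inch '[[[-0.02,0.1,0],[0,0,0]],[[-0.04,0.2,0],[0,0,0]],[[-0.06,0.3,0],[0,0,0]],[[-0.08,0.4,0.1],[0,0,0]],[[-0.08,0.5,0.2],[0,0,0]],[[-0.08,0.6,0.35],[0,0,0]],[[-0.08,0.7,0.5],[0,0,0]],[[-0.08,0.8,0.65],[0,0,0]],[[-0.08,0.9,0.8],[0,0,0]],[[-0.08,1,1],[0,0,0]]]'
python3 -m inch '[[[-0.02,0.15,0],[0,0,0]],[[-0.04,0.3,0],[0,0,0]],[[-0.06,0.45,0],[0,0,0]],[[-0.06,0.6,0.1],[0,0,0]],[[-0.06,0.6,0.25],[0,0,0]],[[-0.06,0.6,0.4],[0,0,0]],[[-0.06,0.6,0.55],[0,0,0]],[[-0.06,0.6,0.7],[0,0,0]],[[-0.06,0.6,0.85],[0,0,0]],[[-0.06,0.6,1],[0,0,0]]]'
python3 -m inch '[[[0,0,0.02],[0,0,0]],[[0,0,0.03],[0,0,0]],[[0,0,0.03],[0,0,0]],[[0,0,0.03],[0,0,0]],[[0,0,0.03],[0,0,0]],[[0,0,0.03],[0,0,0]],[[0,0,-0.05],[0,0,0]],[[0,0,-0.2],[0,0,0]],[[0,0,-0.4],[0,0,0]],[[0,0,-0.6],[0,0,0]]]' 0 60
python3 -c "
from h import *
go(.5575,-.0505,.25,-90.4)"
```

```text
clock: 53.65
position: [0.5264, -0.3261, 0.1495]
ee_rot: [0.999, 0.052, 0.0, 0.0]
ft_force: [0.3, -0.7, 0.8]
grip_width: 0.348
grasp_force: 0.0
clock: 54.65
position: [0.5265, -0.3732, 0.0693]
ee_rot: [0.999, 0.053, -0.0, -0.0]
ft_force: [0.4, -0.5, -1.4]
grip_width: 0.345
grasp_force: 0.0
clock: 55.65
position: [0.5266, -0.3739, 0.1205]
ee_rot: [0.999, 0.052, 0.0, 0.0]
ft_force: [0.5, -0.2, -5.3]
grip_width: 0.129
grasp_force: 60.5
shift [ 0.808 -3.979 -1.62 ] turn [ 0.001 -0.001  0.142] | at [ 0.5266 -0.3739  0.1205] yaw -84.0 q7 [ 0.03  0.54  0.71  1.57 -0.37  1.18 -0.66] F [ 0.5 -0.2 -5.3] g 0.13 t 55.6
```

```bash
python3 -m inch '[[[0.01,-0.1,-0.1],[0,0,0.02]],[[0.02,-0.2,-0.2],[0,0,0.04]],[[0.03,-0.3,-0.3],[0,0,0.06]],[[0.04,-0.4,-0.4],[0,0,0.08]],[[0.05,-0.5,-0.5],[0,0,0.1]],[[0.06,-0.6,-0.6],[0,0,0.12]],[[0.07,-0.7,-0.7],[0,0,0.14]],[[0.08,-0.8,-0.8],[0,0,0.14]],[[0.09,-0.9,-0.9],[0,0,0.14]],[[0.1,-1,-1],[0,0,0.14]]]'
python3 -m inch '[[[0.01,-0.1,-0.1],[0,0,0]],[[0.02,-0.2,-0.2],[0,0,0]],[[0.03,-0.3,-0.3],[0,0,0]],[[0.04,-0.4,-0.4],[0,0,0]],[[0.05,-0.5,-0.5],[0,0,0]],[[0.06,-0.6,-0.6],[0,0,0]],[[0.08,-0.7,-0.62],[0,0,0]],[[0.1,-0.8,-0.62],[0,0,0]],[[0.12,-0.9,-0.62],[0,0,0]],[[0.14,-1,-0.62],[0,0,0]]]'
python3 -m inch '[[[0.02,-0.1,0],[0,0,0]],[[0.04,-0.2,0],[0,0,0]],[[0.06,-0.3,0],[0,0,0]],[[0.08,-0.4,0],[0,0,0]],[[0.1,-0.5,0],[0,0,0]],[[0.12,-0.6,0],[0,0,0]],[[0.14,-0.7,0],[0,0,0]],[[0.16,-0.8,0],[0,0,0]],[[0.18,-0.9,0],[0,0,0]],[[0.2,-1,0],[0,0,0]]]'
python3 -c "
from h import *
go(.5575,-.0505,.211,-90.4)"
```

```text
clock: 56.65
position: [0.526, -0.2927, 0.1995]
ee_rot: [1.0, -0.003, 0.0, -0.0]
ft_force: [0.0, -0.6, -5.5]
grip_width: 0.126
grasp_force: 60.6
clock: 57.65
position: [0.5376, -0.2124, 0.2476]
ee_rot: [1.0, -0.003, -0.0, -0.0]
ft_force: [0.4, 0.5, -5.3]
grip_width: 0.125
grasp_force: 60.7
clock: 58.65
position: [0.5541, -0.1327, 0.2481]
ee_rot: [1.0, -0.003, -0.0, -0.0]
ft_force: [0.2, 0.3, -5.0]
grip_width: 0.126
grasp_force: 60.7
shift [ 0.037 -1.027  0.463] turn [-0.     0.     0.002] | at [ 0.5541 -0.1327  0.2481] yaw -90.3 q7 [-0.46  0.23  0.72  1.62 -0.16  1.35 -1.29] F [ 0.2  0.3 -5. ] g 0.13 t 58.6
```

```bash
python3 -m inch '[[[0.01,-0.15,0],[0,0,0]],[[0.02,-0.3,0],[0,0,0]],[[0.03,-0.45,0],[0,0,0]],[[0.035,-0.6,0],[0,0,0]],[[0.035,-0.75,0],[0,0,0]],[[0.035,-0.9,0],[0,0,0]],[[0.035,-1,0.05],[0,0,0]],[[0.035,-1,0.15],[0,0,0]],[[0.035,-1,0.25],[0,0,0]],[[0.035,-1,0.35],[0,0,0]]]'
python3 -m inch '[[[0,-0.02,0.04],[0,0,0]],[[0,-0.02,0.08],[0,0,0]],[[0,-0.02,0.1],[0,0,0]],[[0,-0.02,0.12],[0,0,0]],[[0,-0.02,0.13],[0,0,0]],[[0,-0.02,0.13],[0,0,0]],[[0,-0.02,0.13],[0,0,0]],[[0,-0.02,0.13],[0,0,0]],[[0,-0.02,0.13],[0,0,0]],[[0,-0.02,0.13],[0,0,0]]]'
python3 -c "
from h import *
go(.5575,-.0505,.211,-90.4)"
python3 -m inch '[[[0,0,0],[0,0,0]],[[0,0,0],[0,0,0]],[[0,0,0],[0,0,0]],[[0,0,-0.1],[0,0,0]],[[0,0,-0.25],[0,0,0]],[[0,0,-0.4],[0,0,0]],[[0,0,-0.55],[0,0,0]],[[0,0.05,-0.7],[0,0,0]],[[-0.05,0.15,-0.75],[0,0,0]],[[-0.1,0.25,-0.75],[0,0,0]]]' 0.35 60
python3 -m inch '[[[-0.06,0.1,0],[0,0,0]],[[-0.12,0.2,0],[0,0,0]],[[-0.18,0.3,0],[0,0,0]],[[-0.24,0.4,0],[0,0,0]],[[-0.3,0.5,0],[0,0,0]],[[-0.36,0.6,0],[0,0,0]],[[-0.42,0.7,0],[0,0,0]],[[-0.48,0.8,0],[0,0,0]],[[-0.54,0.9,0],[0,0,0]],[[-0.6,1,0],[0,0,0]]]'
python3 -m inch '[[[-0.06,0.1,0],[0,0,0]],[[-0.12,0.2,0],[0,0,0]],[[-0.18,0.3,0],[0,0,0]],[[-0.24,0.4,0],[0,0,0]],[[-0.3,0.5,0],[0,0,-0.05]],[[-0.36,0.6,0.1],[0,0,-0.1]],[[-0.42,0.7,0.2],[0,0,-0.15]],[[-0.48,0.8,0.3],[0,0,-0.2]],[[-0.54,0.9,0.4],[0,0,-0.25]],[[-0.6,1,0.5],[0,0,-0.3]]]'
python3 -c "
from h import *
go(.3985,-.367,.066,-75.5)
shot('top','top5');shot('side','side5')";python3 bars.py 5
```

```text
clock: 59.65
position: [0.5569, -0.0542, 0.2191]
ee_rot: [1.0, -0.003, -0.0, 0.0]
ft_force: [-0.1, -0.7, -3.6]
grip_width: 0.127
grasp_force: 60.6
clock: 60.65
position: [0.5575, -0.0518, 0.21]
ee_rot: [1.0, -0.003, 0.0, -0.0]
ft_force: [-0.3, 0.5, 0.2]
grip_width: 0.126
grasp_force: 61.5
shift [ 0.    -0.016 -0.012] turn [-0.    -0.001  0.002] | at [ 0.5575 -0.0518  0.21  ] yaw -90.3 q7 [-0.57  0.22  0.67  1.7  -0.15  1.27 -1.44] F [-0.3  0.5  0.2] g 0.13 t 60.6
clock: 61.65
position: [0.549, -0.0728, 0.2704]
ee_rot: [1.0, -0.003, 0.001, 0.0]
ft_force: [0.2, -0.4, 0.6]
grip_width: 0.352
grasp_force: 0.0
clock: 62.65
position: [0.5003, -0.1521, 0.2697]
ee_rot: [1.0, -0.003, 0.0, -0.0]
ft_force: [0.1, 0.1, -0.9]
grip_width: 0.348
grasp_force: 0.0
clock: 63.65
position: [0.4519, -0.2319, 0.2294]
ee_rot: [0.993, 0.116, 0.0, -0.0]
ft_force: [-0.6, 0.1, -0.2]
grip_width: 0.35
grasp_force: 0.0
shift [-1.038  1.491  2.042] turn [-0.    -0.    -0.027] | at [ 0.4519 -0.2319  0.2294] yaw -76.7 q7 [-0.38  0.07  0.81  1.8  -0.05  1.29 -0.9 ] F [-0.6  0.1 -0.2] g 0.35 t 63.6
top red [ 0.3831 -0.374 ] -0.6 [5.  3.7]
top grey [ 0.4411 -0.2032] -89.1 [2.  4.2]
top blue [ 0.5368 -0.4005] -84.0 [ 9.2 14.2]
top yel [ 0.5313 -0.254 ] -26.7 [ 1.8 29.7]
top cream [ 0.6545 -0.2346] 11.1 [11.6  8.9]
side red [ 0.3998 -0.3651] 15.8 [14.2  4.5]
side grey [ 0.4061 -0.221 ] -6.2 [12.2  3.1]
side blue [ 0.4835 -0.3789] -80.2 [ 3.4 17. ]
side yel [ 0.5678 -0.2283] 0.0 [17.3  1.9]
side cream [ 0.6273 -0.2318] -44.9 [12.9 14.1]
```

```bash
python3 -m inch '[[[-0.1,0.1,0],[0,0,0]],[[-0.2,0.2,0],[0,0,-0.02]],[[-0.3,0.3,0],[0,0,-0.03]],[[-0.4,0.4,0.1],[0,0,-0.03]],[[-0.5,0.5,0.2],[0,0,-0.03]],[[-0.6,0.6,0.35],[0,0,-0.03]],[[-0.7,0.7,0.5],[0,0,-0.03]],[[-0.8,0.8,0.65],[0,0,-0.03]],[[-0.9,0.9,0.8],[0,0,-0.03]],[[-1,1,1],[0,0,-0.03]]]'
python3 -m inch '[[[-0.04,0.15,0],[0,0,0]],[[-0.06,0.3,0],[0,0,0]],[[-0.06,0.45,0],[0,0,0]],[[-0.06,0.5,0.1],[0,0,0]],[[-0.06,0.5,0.25],[0,0,0]],[[-0.06,0.5,0.4],[0,0,0]],[[-0.06,0.5,0.55],[0,0,0]],[[-0.06,0.5,0.7],[0,0,0]],[[-0.06,0.5,0.85],[0,0,0]],[[-0.06,0.5,1],[0,0,0]]]'
python3 -c "
from h import *
go(.3985,-.367,.066,-75.5)"
python3 -m inch '[[[0,0,0.02],[0,0,0]],[[0,0,0.03],[0,0,0]],[[0,0,0.03],[0,0,0]],[[0,0,0.03],[0,0,0]],[[0,0,0.03],[0,0,0]],[[0,0,0.03],[0,0,0]],[[0,0,-0.05],[0,0,0]],[[0,0,-0.2],[0,0,0]],[[0,0,-0.4],[0,0,0]],[[0,0,-0.6],[0,0,0]]]' 0 60
python3 -c "
from h import *
go(.4745,.064,.25,0)"
```

```text
clock: 64.75
position: [0.3925, -0.3282, 0.1493]
ee_rot: [0.992, 0.126, 0.0, 0.0]
ft_force: [1.0, -0.7, 0.1]
grip_width: 0.346
grasp_force: 0.0
clock: 65.75
position: [0.3981, -0.3671, 0.0686]
ee_rot: [0.992, 0.127, -0.0, -0.0]
ft_force: [-0.6, -0.2, -0.3]
grip_width: 0.347
grasp_force: 0.0
shift [0.005 0.    0.032] turn [-0.     0.     0.001] | at [ 0.3981 -0.3671  0.0686] yaw -75.4 q7 [-0.04  0.4   0.83  1.9  -0.35  1.   -0.36] F [-0.6 -0.2 -0.3] g 0.35 t 65.8
clock: 66.75
position: [0.3982, -0.3676, 0.1195]
ee_rot: [0.992, 0.127, 0.0, 0.0]
ft_force: [0.2, 0.7, -6.3]
grip_width: 0.124
grasp_force: 60.6
shift [ 2.278 -4.982 -1.633] turn [ 1.000e-03 -0.000e+00 -1.677e+00] | at [ 0.3982 -0.3676  0.1195] yaw -75.5 q7 [-0.08  0.32  0.88  1.86 -0.28  1.09 -0.42] F [ 0.2  0.7 -6.3] g 0.12 t 66.8
```

```bash
python3 -m inch '[[[0.02,-0.05,-0.15],[0,0,-0.05]],[[0.04,-0.1,-0.3],[0,0,-0.12]],[[0.06,-0.2,-0.45],[0,0,-0.2]],[[0.1,-0.3,-0.6],[0,0,-0.28]],[[0.14,-0.4,-0.75],[0,0,-0.36]],[[0.18,-0.5,-0.9],[0,0,-0.45]],[[0.22,-0.6,-1],[0,0,-0.54]],[[0.25,-0.75,-1],[0,0,-0.64]],[[0.28,-0.9,-1],[0,0,-0.74]],[[0.3,-1,-1],[0,0,-0.84]]]'
python3 -m inch '[[[0.1,-0.08,-0.1],[0,0,-0.08]],[[0.2,-0.16,-0.2],[0,0,-0.16]],[[0.3,-0.24,-0.3],[0,0,-0.24]],[[0.4,-0.31,-0.4],[0,0,-0.33]],[[0.5,-0.39,-0.5],[0,0,-0.42]],[[0.6,-0.46,-0.62],[0,0,-0.5]],[[0.7,-0.54,-0.62],[0,0,-0.59]],[[0.8,-0.62,-0.62],[0,0,-0.67]],[[0.9,-0.7,-0.62],[0,0,-0.75]],[[1,-0.77,-0.62],[0,0,-0.835]]]'
python3 -c "
from h import *
go(.4745,.064,.25,0)"
```

```text
clock: 67.75
position: [0.4011, -0.2827, 0.1982]
ee_rot: [0.896, 0.444, 0.0, -0.0]
ft_force: [0.2, -0.7, -4.9]
grip_width: 0.132
grasp_force: 60.5
clock: 68.75
position: [0.4013, -0.1822, 0.2481]
ee_rot: [0.706, 0.708, 0.0, 0.0]
ft_force: [-0.3, -0.7, -5.3]
grip_width: 0.128
grasp_force: 60.6
shift [ 3.074  0.926 -0.023] turn [0.001 0.    0.005] | at [ 0.4013 -0.1822  0.2481] yaw 0.2 q7 [-0.38 -0.16  0.64  1.92  0.1   1.35  0.24] F [-0.3 -0.7 -5.3] g 0.13 t 68.8
```

```bash
python3 -m inch '[[[0.1,0.1,0],[0,0,0]],[[0.2,0.2,0],[0,0,0]],[[0.3,0.3,0],[0,0,0]],[[0.4,0.4,0],[0,0,0]],[[0.5,0.5,0],[0,0,0]],[[0.6,0.6,0],[0,0,0]],[[0.7,0.7,0],[0,0,0]],[[0.8,0.8,0],[0,0,0]],[[0.9,0.9,0],[0,0,0]],[[1,0.93,0],[0,0,0]]]'
python3 -m inch '[[[0.1,0,0],[0,0,0]],[[0.2,0,0],[0,0,0]],[[0.3,0,0],[0,0,0]],[[0.4,0,0],[0,0,0]],[[0.5,0,0],[0,0,0]],[[0.6,0,0],[0,0,0]],[[0.7,0,0],[0,0,0]],[[0.8,0,0],[0,0,0]],[[0.9,0,0],[0,0,0]],[[1,0,0],[0,0,0]]]'
python3 -m inch '[[[0.15,0,0],[0,0,0]],[[0.3,0,0],[0,0,0]],[[0.45,0,0],[0,0,0]],[[0.6,0,0],[0,0,0]],[[0.75,0,0],[0,0,0]],[[0.9,0,0],[0,0,0]],[[1,0,0.05],[0,0,0]],[[1,0,0.15],[0,0,0]],[[1,0,0.25],[0,0,0]],[[1,0,0.35],[0,0,0]]]'
python3 -c "
from h import *
go(.4745,.064,.211,-.4)"
```

```text
clock: 69.75
position: [0.4766, -0.1021, 0.2472]
ee_rot: [0.707, 0.707, -0.0, 0.0]
ft_force: [-0.0, 0.5, -5.5]
grip_width: 0.127
grasp_force: 60.6
clock: 70.75
position: [0.4759, -0.0223, 0.2473]
ee_rot: [0.708, 0.707, 0.0, -0.0]
ft_force: [0.1, -0.2, -5.7]
grip_width: 0.13
grasp_force: 60.6
clock: 71.75
position: [0.4758, 0.0563, 0.2182]
ee_rot: [0.708, 0.706, -0.0, -0.0]
ft_force: [-0.7, -0.5, -5.3]
grip_width: 0.129
grasp_force: 60.7
shift [ 0.096 -0.017  0.091] turn [-0.001  0.     0.006] | at [0.4758 0.0563 0.2182] yaw -0.1 q7 [-0.62  0.    0.41  1.87 -0.    1.27 -0.21] F [-0.7 -0.5 -5.3] g 0.13 t 71.8
```

```bash
python3 -m inch '[[[0.05,-0.015,0],[0,0,0]],[[0.095,-0.015,0],[0,0,0]],[[0.095,-0.015,0.04],[0,0,0]],[[0.095,-0.015,0.08],[0,0,0]],[[0.095,-0.015,0.1],[0,0,0]],[[0.095,-0.015,0.12],[0,0,0]],[[0.095,-0.015,0.12],[0,0,0]],[[0.095,-0.015,0.12],[0,0,0]],[[0.095,-0.015,0.12],[0,0,0]],[[0.095,-0.015,0.12],[0,0,0]]]'
python3 -c "
from h import *
go(.4745,.064,.211,-.4)"
python3 -m inch '[[[0,0,0],[0,0,0]],[[0,0,0],[0,0,0]],[[0,0,0],[0,0,0]],[[0,0,-0.1],[0,0,0]],[[0,0,-0.25],[0,0,0]],[[0,0,-0.4],[0,0,0]],[[0,0,-0.55],[0,0,0]],[[0,0,-0.7],[0,0,0]],[[-0.05,0,-0.75],[0,0,-0.03]],[[-0.15,0,-0.8],[0,0,-0.1]]]' 0.35 60
python3 -m inch '[[[-0.1,0,0],[0,0,-0.08]],[[-0.2,0,0],[0,0,-0.16]],[[-0.3,0,0],[0,0,-0.24]],[[-0.4,0,0],[0,0,-0.33]],[[-0.5,0,0],[0,0,-0.42]],[[-0.6,0,0],[0,0,-0.5]],[[-0.7,0,0],[0,0,-0.59]],[[-0.8,0,0],[0,0,-0.67]],[[-0.9,0,0],[0,0,-0.75]],[[-1,0,0],[0,0,-0.83]]]'
python3 -c "
from h import *
go(.400,-.2195,.25,81)"
```

```text
clock: 72.75
position: [0.4749, 0.0647, 0.2098]
ee_rot: [0.708, 0.707, 0.0, 0.0]
ft_force: [0.2, -0.2, -5.8]
grip_width: 0.129
grasp_force: 60.8
shift [-0.008 -0.005 -0.015] turn [ 0.    -0.     0.007] | at [0.4749 0.0647 0.2098] yaw -0.1 q7 [-0.62  0.01  0.4   1.88 -0.    1.25 -0.23] F [ 0.2 -0.2 -5.8] g 0.13 t 72.8
clock: 73.75
position: [0.475, 0.0531, 0.2749]
ee_rot: [0.678, 0.735, 0.0, 0.0]
ft_force: [0.0, 0.2, -0.8]
grip_width: 0.353
grasp_force: 0.0
clock: 74.75
position: [0.4811, -0.0274, 0.2745]
ee_rot: [0.407, 0.913, 0.0, 0.0]
ft_force: [-0.1, 0.0, 0.0]
grip_width: 0.353
grasp_force: 0.0
shift [-1.109 -2.359  0.305] turn [ 0.001  0.    -0.868] | at [ 0.4811 -0.0274  0.2745] yaw 41.9 q7 [-0.56 -0.03  0.51  1.78  0.02  1.39  0.68] F [-0.1  0.   0. ] g 0.35 t 74.8
```

```bash
python3 -m inch '[[[-0.05,-0.1,0],[0,0,-0.08]],[[-0.1,-0.2,0],[0,0,-0.16]],[[-0.15,-0.3,0],[0,0,-0.24]],[[-0.2,-0.4,0],[0,0,-0.33]],[[-0.25,-0.5,0],[0,0,-0.42]],[[-0.3,-0.6,0],[0,0,-0.5]],[[-0.35,-0.7,0],[0,0,-0.59]],[[-0.4,-0.8,0],[0,0,-0.68]],[[-0.43,-0.9,0],[0,0,-0.78]],[[-0.45,-1,0],[0,0,-0.865]]]'
python3 -c "
from h import *
go(.400,-.2195,.066,81)
a=shot('top','top6');b=shot('side','side6')
c=np.vstack([cv2.resize(a[170:270,250:410],(800,500),interpolation=2)[:300],cv2.resize(b[150:250,230:390],(800,500),interpolation=2)[100:400]])
cv2.imwrite('pics/c7.png',c[...,::-1])"; python3 bars.py 6 | grep grey
```

```text
clock: 75.75
position: [0.4453, -0.1077, 0.2744]
ee_rot: [0.08, 0.997, 0.0, 0.0]
ft_force: [0.0, 0.3, -1.2]
grip_width: 0.345
grasp_force: 0.0
shift [ 0.338 -1.47   2.605] turn [ 0.     0.001 -0.003] | at [ 0.4453 -0.1077  0.2744] yaw 80.9 q7 [-0.51 -0.11  0.61  1.84  0.07  1.4   1.5 ] F [ 0.   0.3 -1.2] g 0.35 t 75.8
top grey [ 0.3971 -0.2215] -6.6 [ 3.6 13.3]
side grey [ 0.4037 -0.2205] -6.2 [13.6  3.1]
```

View pics/c7.png

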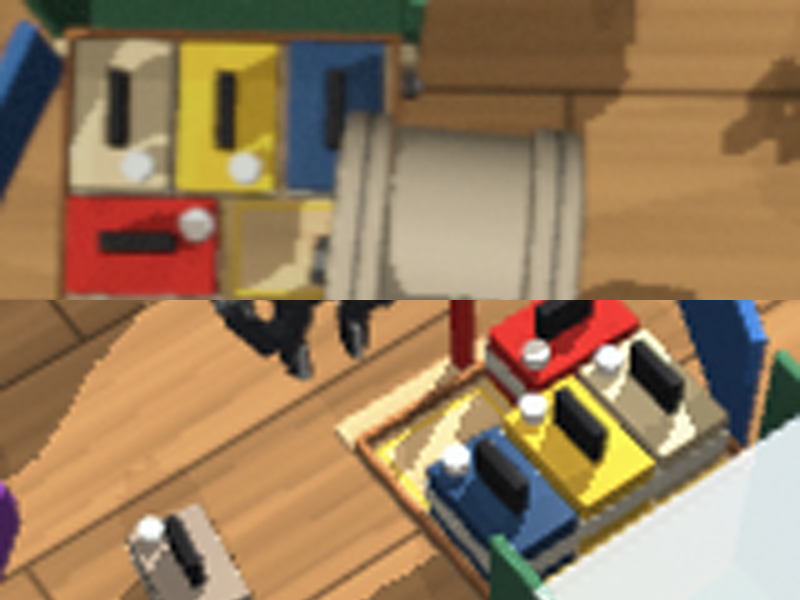

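```bash
python3 -m inch '[[[0.03,-0.1,0],[0,0,-0.02]],[[0.06,-0.2,0],[0,0,-0.04]],[[0.09,-0.3,0],[0,0,-0.06]],[[0.12,-0.4,0],[0,0,-0.06]],[[0.15,-0.5,0.1],[0,0,-0.06]],[[0.18,-0.6,0.2],[0,0,-0.06]],[[0.21,-0.7,0.3],[0,0,-0.06]],[[0.24,-0.8,0.4],[0,0,-0.06]],[[0.28,-0.9,0.5],[0,0,-0.06]],[[0.34,-1,0.6],[0,0,-0.06]]]'
python3 -m inch '[[[0,-0.1,0.1],[0,0,0]],[[0,-0.2,0.2],[0,0,0]],[[0,-0.3,0.3],[0,0,0]],[[0,-0.4,0.4],[0,0,0]],[[0,-0.48,0.5],[0,0,0]],[[0,-0.48,0.6],[0,0,0]],[[0,-0.48,0.7],[0,0,0]],[[0,-0.48,0.8],[0,0,0]],[[0,-0.48,0.9],[0,0,0]],[[0,-0.48,1],[0,0,0]]]'
python3 -c "
from h import *
go(.400,-.221,.066,83.6)"
```

```text
clock: 76.85
position: [0.4051, -0.1824, 0.2249]
ee_rot: [0.058, 0.998, -0.0, -0.0]
ft_force: [-0.0, 0.1, 0.2]
grip_width: 0.352
grasp_force: 0.0
clock: 77.85
position: [0.4012, -0.2197, 0.145]
ee_rot: [0.057, 0.998, 0.0, 0.0]
ft_force: [0.8, -1.3, 0.4]
grip_width: 0.344
grasp_force: 0.0
shift [ 0.014 -0.018  0.988] turn [ 0.     0.    -0.004] | at [ 0.4012 -0.2197  0.145 ] yaw 83.4 q7 [-0.4   0.    0.82  2.03 -0.    1.11  1.88] F [ 0.8 -1.3  0.4] g 0.34 t 77.8
```

```bash
python3 -m inch '[[[0.01,-0.02,0.13],[0,0,0]],[[0.01,-0.02,0.26],[0,0,0]],[[0.01,-0.02,0.4],[0,0,0]],[[0.01,-0.02,0.52],[0,0,0]],[[0.01,-0.02,0.65],[0,0,0]],[[0.01,-0.02,0.78],[0,0,0]],[[0.01,-0.02,0.9],[0,0,0]],[[0.01,-0.02,0.98],[0,0,0]],[[0.01,-0.02,0.98],[0,0,0]],[[0.01,-0.02,0.98],[0,0,0]]]'
python3 -m inch '[[[0,0,0],[0,0,0]],[[0,0,0],[0,0,0]],[[0,0,0],[0,0,0]],[[0,0,0],[0,0,0]],[[0,0,0],[0,0,0]],[[0,0,0],[0,0,0]],[[0,0,-0.1],[0,0,0]],[[0,0,-0.3],[0,0,0]],[[0,0,-0.5],[0,0,0]],[[0,0,-0.7],[0,0,0]]]' 0 60
python3 -m inch '[[[0,0,-0.1],[0,0,0.09]],[[0,0,-0.2],[0,0,0.18]],[[0,0,-0.3],[0,0,0.27]],[[0,0,-0.4],[0,0,0.36]],[[0,0.1,-0.5],[0,0,0.45]],[[0,0.2,-0.6],[0,0,0.54]],[[0,0.3,-0.7],[0,0,0.63]],[[-0.1,0.4,-0.8],[0,0,0.72]],[[-0.2,0.5,-0.9],[0,0,0.81]],[[-0.3,0.6,-1],[0,0,0.9]]]'
python3 -c "
from h import *
go(.4745,-.0335,.25,0)"
```

```text
clock: 78.85
position: [0.4002, -0.2216, 0.0673]
ee_rot: [0.058, 0.998, -0.0, -0.0]
ft_force: [-0.1, -0.5, 0.5]
grip_width: 0.353
grasp_force: 0.0
clock: 79.85
position: [0.4, -0.2217, 0.1243]
ee_rot: [0.058, 0.998, -0.0, 0.0]
ft_force: [0.3, 0.0, -4.2]
grip_width: 0.134
grasp_force: 60.1
clock: 80.85
position: [0.4296, -0.1765, 0.2041]
ee_rot: [0.401, 0.916, 0.0, 0.0]
ft_force: [0.3, 0.8, -4.3]
grip_width: 0.128
grasp_force: 60.1
shift [ 0.934  1.625 -0.573] turn [0.001 0.    0.949] | at [ 0.4296 -0.1765  0.2041] yaw 42.7 q7 [-0.46 -0.05  0.74  1.94  0.04  1.24  1.02] F [ 0.3  0.8 -4.3] g 0.13 t 80.8
```

```bash
python3 -m inch '[[[0,0,-0.12],[0,0,0.09]],[[0,0.05,-0.24],[0,0,0.19]],[[0.02,0.1,-0.36],[0,0,0.29]],[[0.04,0.2,-0.48],[0,0,0.39]],[[0.06,0.3,-0.6],[0,0,0.49]],[[0.08,0.4,-0.6],[0,0,0.59]],[[0.1,0.5,-0.6],[0,0,0.69]],[[0.12,0.6,-0.6],[0,0,0.79]],[[0.13,0.65,-0.6],[0,0,0.88]],[[0.13,0.71,-0.6],[0,0,0.95]]]'
python3 -c "
from h import *
go(.4745,-.0335,.25,-.4)"
```

```text
clock: 81.85
position: [0.4639, -0.1304, 0.2517]
ee_rot: [0.707, 0.707, -0.0, 0.0]
ft_force: [-0.3, 0.6, -5.2]
grip_width: 0.129
grasp_force: 60.2
shift [1.211 0.132 0.021] turn [-0.     0.     0.008] | at [ 0.4639 -0.1304  0.2517] yaw -0.0 q7 [-0.48 -0.03  0.65  1.82  0.02  1.34  0.17] F [-0.3  0.6 -5.2] g 0.13 t 81.8
```

```bash
python3 -m inch '[[[0.1,0.03,0],[0,0,0]],[[0.2,0.06,0],[0,0,0]],[[0.3,0.09,0],[0,0,0]],[[0.4,0.12,0],[0,0,0]],[[0.5,0.13,0],[0,0,0]],[[0.6,0.13,0],[0,0,0]],[[0.7,0.13,0],[0,0,0]],[[0.8,0.13,0],[0,0,0]],[[0.9,0.13,0],[0,0,0]],[[1,0.13,0],[0,0,0]]]'
python3 -m inch '[[[0.1,0,0],[0,0,0]],[[0.21,0,0],[0,0,0]],[[0.21,0,0.1],[0,0,0]],[[0.21,0,0.2],[0,0,0]],[[0.21,0,0.3],[0,0,0]],[[0.21,0,0.4],[0,0,0]],[[0.21,0,0.45],[0,0,0]],[[0.21,0,0.49],[0,0,0]],[[0.21,0,0.52],[0,0,0]],[[0.21,0,0.54],[0,0,0]]]'
python3 -c "
from h import *
go(.4745,-.0335,.209,-.4)"
```

```text
clock: 82.85
position: [0.4742, -0.0496, 0.2513]
ee_rot: [0.706, 0.708, 0.0, -0.0]
ft_force: [-0.1, 0.3, -5.2]
grip_width: 0.129
grasp_force: 60.2
clock: 83.85
position: [0.4754, -0.0336, 0.2099]
ee_rot: [0.706, 0.708, 0.001, 0.001]
ft_force: [-2.2, -1.3, 20.0]
grip_width: 0.126
grasp_force: 63.7
shift [ 0.001 -0.012  0.011] turn [ 0.004 -0.001  0.012] | at [ 0.4754 -0.0336  0.2099] yaw 0.1 q7 [-0.57 -0.01  0.55  1.9   0.    1.25 -0.02] F [-2.2 -1.3 20. ] g 0.13 t 83.8
```

```bash
python3 -m inch '[[[0,0,0],[0,0,0]],[[0,0,0],[0,0,0]],[[0,0,0],[0,0,0]],[[0,0,-0.1],[0,0,0]],[[0,0,-0.25],[0,0,0]],[[0,0,-0.4],[0,0,0]],[[0,0,-0.55],[0,0,0]],[[0,0,-0.7],[0,0,0]],[[-0.05,0,-0.8],[0,0,0.03]],[[-0.15,0,-0.85],[0,0,0.1]]]' 0.35 60
python3 -m inch '[[[-0.1,0,0],[0,0,0.1]],[[-0.2,-0.1,0],[0,0,0.2]],[[-0.3,-0.2,0],[0,0,0.3]],[[-0.4,-0.3,0],[0,0,0.4]],[[-0.5,-0.4,0],[0,0,0.5]],[[-0.6,-0.5,0],[0,0,0.6]],[[-0.7,-0.6,0],[0,0,0.7]],[[-0.8,-0.7,0],[0,0,0.8]],[[-0.9,-0.8,0],[0,0,0.9]],[[-1,-0.8,0],[0,0,1]]]'
python3 -m inch '[[[0.1,0.1,0],[0,0,0.1]],[[0.2,0.2,0],[0,0,0.2]],[[0.3,0.3,0],[0,0,0.3]],[[0.4,0.4,0],[0,0,0.4]],[[0.5,0.5,0],[0,0,0.5]],[[0.5,0.6,0],[0,0,0.6]],[[0.5,0.7,0],[0,0,0.7]],[[0.5,0.8,0],[0,0,0.8]],[[0.5,0.9,0],[0,0,0.87]],[[0.5,1,0],[0,0,0.9]]]'
python3 -c "
from h import *
go(.418,.0155,.275,-90)
a=shot('top','top7');b=shot('side','side7')
c=np.vstack([cv2.resize(a[170:240,255:355],(571,400),interpolation=2),cv2.resize(b[170:230,290:390],(571,343),interpolation=2)[:200]])
cv2.imwrite('pics/c8.png',c[...,::-1])"
```

```text
clock: 84.85
position: [0.4745, -0.0453, 0.2773]
ee_rot: [0.734, 0.679, 0.001, 0.0]
ft_force: [0.6, -0.1, -0.1]
grip_width: 0.351
grasp_force: 0.0
clock: 85.85
position: [0.4036, -0.121, 0.2765]
ee_rot: [0.939, 0.345, 0.0, -0.0]
ft_force: [0.8, -0.7, 0.3]
grip_width: 0.346
grasp_force: 0.0
clock: 86.85
position: [0.487, -0.1555, 0.2763]
ee_rot: [1.0, 0.0, -0.0, -0.0]
ft_force: [-0.0, -0.7, 0.6]
grip_width: 0.349
grasp_force: 0.0
shift [-0.862 -2.137  0.017] turn [-0.  0.  0.] | at [ 0.487  -0.1555  0.2763] yaw -90.0 q7 [-0.37  0.04  0.61  1.72 -0.02  1.39 -1.32] F [-0.  -0.7  0.6] g 0.35 t 86.8
```

View pics/c8.png

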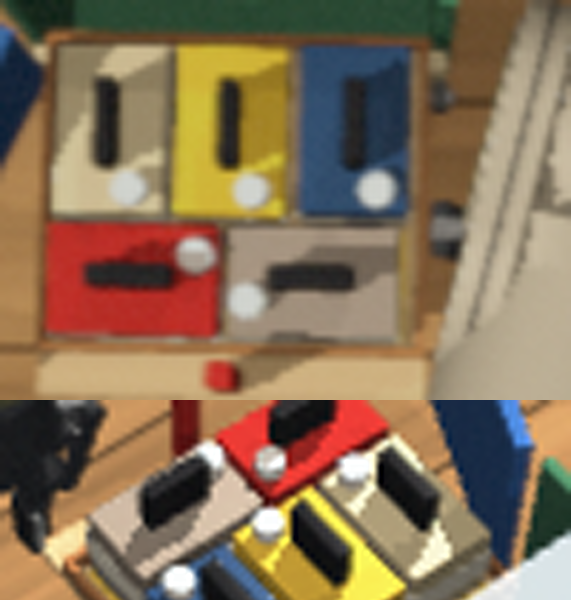

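```bash
python3 -c "
from h import *
f=lambda u,v,z=.203:onz('top',(255+u/5.71-.4,170+v/5.71-.4),z)[:2]
T=dict(cream=(52,45,168,216,.5576,.0789),yel=(173,45,289,216,.5571,.0125),blue=(300,45,411,217,.5567,-.0535),red=(46,222,219,335,.4747,.0603),grey=(225,228,400,340,.4743,-.0368))
for k,(a,b,c,d,x,y) in T.items():
    p,q=f(a,b),f(c,d); m=(p+q)/2; print(k,m.round(4),'size',(p-q).round(4),'minus slot mm',((m-[x,y])*1000).round(1))
from bars import bar
a=cv2.cvtColor(cv2.imread('pics/top7.png'),4);b=cv2.cvtColor(cv2.imread('pics/side7.png'),4)
S=dict(cream=(.5576,.0789),yel=(.5571,.0125),blue=(.5567,-.0535),red=(.4747,.0603),grey=(.4743,-.0368))
for k,v in S.items():
    for n,im in(('top',a),('side',b)):
        try: c,an,s=bar(im,n,v,.22); print(k,n,((c-v)*1000).round(1),round(an,1))
        except Exception as e: print(e)
"
```

```text
cream [0.5536 0.0768] size [0.0917 0.0649] minus slot mm [-4.  -2.1]
yel [0.5545 0.0118] size [0.0916 0.0642] minus slot mm [-2.6 -0.7]
blue [ 0.5551 -0.0549] size [0.0921 0.0609] minus slot mm [-1.6 -1.4]
red [0.4741 0.0626] size [0.0589 0.0939] minus slot mm [-0.6  2.3]
grey [ 0.4726 -0.0333] size [0.0583 0.0941] minus slot mm [-1.7  3.5]
cream top [-2.1 -2.6] 1.5
cream side [ 1.7 -2.3] 0.4
yel top [-1.9 -1.2] 0.0
yel side [ 1.8 -1.6] 2.3
blue top [ 0.6 -2.3] -0.5
blue side [ 6.4 -2. ] 6.0
red top [0.2 1.5] -89.1
red side [4.7 1.5] 86.4
grey top [0.7 3.2] -88.3
grey side [4.7 3.8] 86.5
```

```bash
python3 -m inch '[[[-0.05,-0.1,0],[0,0,0]],[[-0.1,-0.2,0],[0,0,0]],[[-0.15,-0.3,0],[0,0,0]],[[-0.15,-0.4,0],[0,0,0]],[[-0.15,-0.5,0],[0,0,0]],[[-0.15,-0.6,0],[0,0,0]],[[-0.15,-0.7,0],[0,0,0]],[[-0.15,-0.8,0],[0,0,0]],[[-0.15,-0.9,0],[0,0,0]],[[-0.15,-1,0],[0,0,0]]]' 0.8 30
python3 -m inch '[[[0,-0.15,0],[0,0,0]],[[0,-0.3,0],[0,0,0]],[[0,-0.45,0],[0,0,0]],[[0,-0.57,0],[0,0,0]],[[0,-0.57,0.15],[0,0,0]],[[0,-0.57,0.3],[0,0,0]],[[0,-0.57,0.45],[0,0,0]],[[0,-0.57,0.6],[0,0,0]],[[0,-0.57,0.74],[0,0,0]],[[0,-0.57,0.77],[0,0,0]]]'
python3 -c "
from h import *
go(.475,-.0335,.214,-90)"
python3 -m inch '[[[0,0,0],[0,0,0]],[[0,0,0],[0,0,0]],[[0,0,0],[0,0,0]],[[0,0,0],[0,0,0]],[[0,0,0],[0,0,0]],[[0,0,0],[0,0,0]],[[0,0,0],[0,0,0]],[[0,0,0],[0,0,0]],[[0,0,0],[0,0,0]],[[0,0,0],[0,0,0]]]' 0.3 30
python3 -c "
from h import *
go(.475,-.0335,.214,-90)"
```

```text
clock: 87.95
position: [0.4746, -0.0744, 0.276]
ee_rot: [1.0, 0.001, -0.0, -0.0]
ft_force: [0.3, -0.1, -0.7]
grip_width: 0.8
grasp_force: 0.0
clock: 88.95
position: [0.4737, -0.0297, 0.2128]
ee_rot: [1.0, 0.001, -0.001, 0.0]
ft_force: [0.5, 0.5, 0.2]
grip_width: 0.798
grasp_force: 0.0
shift [ 0.016  0.048 -0.015] turn [0.001 0.003 0.003] | at [ 0.4737 -0.0297  0.2128] yaw -89.9 q7 [-0.5  -0.01  0.47  1.89  0.    1.26 -1.6 ] F [0.5 0.5 0.2] g 0.8 t 89.0
clock: 89.95
position: [0.4747, -0.0296, 0.2148]
ee_rot: [1.0, 0.001, 0.0, 0.0]
ft_force: [0.0, -3.6, 6.1]
grip_width: 0.531
grasp_force: 34.0
shift [0.003 0.049 0.01 ] turn [ 0.    -0.001  0.003] | at [ 0.4747 -0.0296  0.2148] yaw -89.9 q7 [-0.5  -0.01  0.47  1.89  0.    1.26 -1.6 ] F [ 0.  -3.6  6.1] g 0.53 t 90.0
```

```bash
python3 -m inch '[[[0,0,-0.04],[0,0,0]],[[0,0,-0.05],[0,0,0]],[[0,0.02,-0.05],[0,0,0]],[[0,0.05,-0.05],[0,0,0]],[[0,0.05,-0.05],[0,0,0]],[[0,0.05,-0.03],[0,0,0]],[[0,0.05,0],[0,0,0]],[[0,0.05,0.01],[0,0,0]],[[0,0.05,0.01],[0,0,0]],[[0,0.05,0.01],[0,0,0]]]'
python3 -c "
from h import *
go(.475,-.0335,.214,-90)"
python3 -m inch '[[[0,0,0],[0,0,0]],[[0,0,0],[0,0,0]],[[0,0,0],[0,0,0]],[[0,0,-0.1],[0,0,0]],[[0,0,-0.25],[0,0,0]],[[0,0,-0.4],[0,0,0]],[[0,0,-0.55],[0,0,0]],[[0,0,-0.7],[0,0,0]],[[-0.1,0,-0.75],[0,0,0]],[[-0.2,0,-0.75],[0,0,0]]]' 0.7 40
python3 -c "
from h import *
go(.418,.0155,.275,-90)"
```

```text
clock: 90.95
position: [0.4753, -0.0335, 0.2148]
ee_rot: [1.0, 0.001, 0.001, -0.0]
ft_force: [-1.3, -1.6, 5.3]
grip_width: 0.527
grasp_force: 34.0
shift [-0.004  0.     0.009] turn [-0.001 -0.003  0.003] | at [ 0.4753 -0.0335  0.2148] yaw -89.9 q7 [-0.49 -0.01  0.47  1.89  0.    1.26 -1.59] F [-1.3 -1.6  5.3] g 0.53 t 91.0
clock: 91.95
position: [0.4581, -0.0335, 0.2743]
ee_rot: [1.0, 0.001, 0.0, -0.0]
ft_force: [0.7, 0.4, -0.9]
grip_width: 0.697
grasp_force: 0.0
shift [-0.5   -0.614 -0.01 ] turn [-0.    -0.001  0.003] | at [ 0.4581 -0.0335  0.2743] yaw -89.9 q7 [-0.5  -0.09  0.45  1.83  0.04  1.39 -1.63] F [ 0.7  0.4 -0.9] g 0.7 t 92.0
```

```bash
python3 -m inch '[[[-0.1,-0.15,0],[0,0,0]],[[-0.2,-0.3,0],[0,0,0]],[[-0.3,-0.45,0],[0,0,0]],[[-0.4,-0.6,0],[0,0,0]],[[-0.49,-0.61,0.1],[0,0,0]],[[-0.49,-0.61,0.25],[0,0,0]],[[-0.49,-0.61,0.4],[0,0,0]],[[-0.49,-0.61,0.55],[0,0,0]],[[-0.49,-0.61,0.7],[0,0,0]],[[-0.49,-0.61,0.73],[0,0,0]]]' 0.5 40
python3 -m inch '[[[0,0,0],[0,0,0]],[[0,0,0],[0,0,0]],[[0,0,0],[0,0,0]],[[0,0,0],[0,0,0]],[[0,0,0],[0,0,0]],[[0,0,0],[0,0,0]],[[0,0,0],[0,0,0]],[[0,0,0],[0,0,0]],[[0,0,0],[0,0,0]],[[0,0,0],[0,0,0]]]' 0 40
python3 -c "
from h import *
go(.626,.0155,.216,-90)"
```

```text
clock: 92.95
position: [0.4185, 0.0149, 0.2134]
ee_rot: [1.0, 0.001, -0.001, 0.0]
ft_force: [-0.6, -0.2, -0.2]
grip_width: 0.501
grasp_force: 0.0
clock: 93.95
position: [0.4195, 0.0159, 0.2157]
ee_rot: [1.0, 0.002, 0.0, -0.001]
ft_force: [0.1, 6.6, -0.0]
grip_width: 0.157
grasp_force: 40.6
shift [ 2.582e+00  1.400e-02 -1.000e-03] turn [-0.001 -0.001  0.004] | at [0.4195 0.0159 0.2157] yaw -89.8 q7 [-0.55 -0.15  0.37  2.    0.06  1.28 -1.76] F [ 0.1  6.6 -0. ] g 0.16 t 94.0
```

```bash
python3 -m inch '[[[0.03,-0.01,0],[0,0,0]],[[0.09,-0.02,0],[0,0,0]],[[0.18,-0.02,0],[0,0,0]],[[0.28,-0.02,0],[0,0,0]],[[0.38,-0.02,0],[0,0,0]],[[0.48,-0.02,0],[0,0,0]],[[0.58,-0.02,0],[0,0,0]],[[0.68,-0.02,0],[0,0,0]],[[0.78,-0.02,0],[0,0,0]],[[0.88,-0.02,0],[0,0,0]]]'
python3 -m inch '[[[0.1,0,0],[0,0,0]],[[0.2,0,0],[0,0,0]],[[0.3,0,0],[0,0,0]],[[0.4,0,0],[0,0,0]],[[0.5,0,0],[0,0,0]],[[0.6,0,0],[0,0,0]],[[0.7,0,0],[0,0,0]],[[0.8,0,0],[0,0,0]],[[0.9,0,0],[0,0,0]],[[1,0,0],[0,0,0]]]'
python3 -c "
from h import *
go(.625,None,None,-90)"
python3 -m inch '[[[0.1,0,0],[0,0,0]],[[0.2,0,0],[0,0,0]],[[0.3,0,0],[0,0,0]],[[0.4,0,0],[0,0,0]],[[0.48,0,0],[0,0,0]],[[0.55,0,0],[0,0,0]],[[0.6,0,0],[0,0,0]],[[0.64,0,0],[0,0,0]],[[0.66,0,0],[0,0,0]],[[0.67,0,0],[0,0,0]]]'
python3 -c "
from h import *
go(.625,None,None,-90)"
```

```text
clock: 94.95
position: [0.4905, 0.0157, 0.2157]
ee_rot: [1.0, 0.001, 0.0, 0.001]
ft_force: [-2.0, -3.8, 7.1]
grip_width: 0.153
grasp_force: 41.3
clock: 95.95
position: [0.5704, 0.0154, 0.2158]
ee_rot: [1.0, 0.0, 0.0, 0.001]
ft_force: [-2.6, -5.5, 6.4]
grip_width: 0.157
grasp_force: 41.3
shift [0.682 0.001 0.001] turn [ 0.002 -0.001  0.001] | at [0.5704 0.0154 0.2158] yaw -89.9 q7 [-0.49  0.23  0.45  1.65 -0.1   1.28 -1.59] F [-2.6 -5.5  6.4] g 0.16 t 96.0
clock: 96.95
position: [0.6215, 0.0152, 0.2158]
ee_rot: [1.0, 0.0, -0.002, 0.001]
ft_force: [-21.2, -5.5, 15.1]
grip_width: 0.158
grasp_force: 42.8
shift [ 0.044  0.    -0.   ] turn [0.002 0.006 0.001] | at [0.6215 0.0152 0.2158] yaw -90.0 q7 [-0.45  0.35  0.45  1.51 -0.15  1.32 -1.55] F [-21.2  -5.5  15.1] g 0.16 t 97.0
```

```bash
python3 -m inch '[[[0.01,0,0],[0,0,0]],[[0.02,0,0],[0,0,0]],[[0.03,0,0],[0,0,0]],[[0.04,0,0],[0,0,0]],[[0.05,0,0],[0,0,0]],[[0.05,0,0],[0,0,0]],[[0.05,0,0],[0,0,0]],[[0.05,0,0],[0,0,0]],[[0.05,0,0],[0,0,0]],[[0.05,0,0],[0,0,0]]]'
python3 -c "
from h import *
go(.625,None,None,-90)
a=shot('top','top8');b=shot('side','side8')
c=np.vstack([cv2.resize(a[90:190,245:405],(800,500),interpolation=2)[:400],cv2.resize(b[170:210,320:440],(800,267),interpolation=2)[:200]])
cv2.imwrite('pics/c9.png',c[...,::-1])"
```

```text
clock: 97.95
position: [0.6218, 0.0152, 0.2157]
ee_rot: [1.0, 0.0, -0.006, 0.0]
ft_force: [-40.3, -3.8, 25.3]
grip_width: 0.157
grasp_force: 44.8
shift [ 0.04   0.    -0.001] turn [0.001 0.016 0.001] | at [0.6218 0.0152 0.2157] yaw -90.0 q7 [-0.45  0.36  0.45  1.5  -0.16  1.33 -1.55] F [-40.3  -3.8  25.3] g 0.16 t 98.0
```

View pics/c9.png

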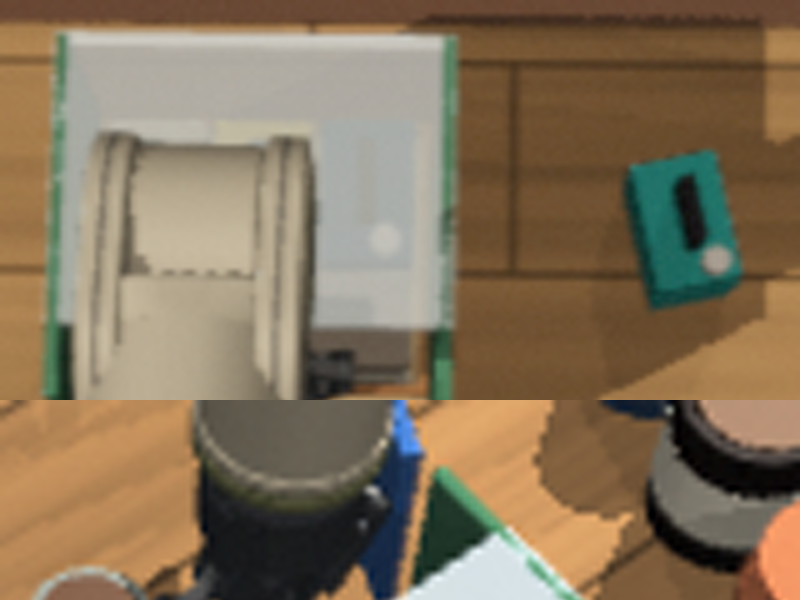

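```bash
python3 -m inch '[[[-0.05,0,0],[0,0,0]],[[-0.05,0,0],[0,0,0]],[[-0.05,0,0],[0,0,0]],[[-0.05,0,-0.1],[0,0,0]],[[-0.05,0,-0.25],[0,0,0]],[[-0.05,0,-0.4],[0,0,0]],[[-0.05,0,-0.55],[0,0,0]],[[-0.05,0,-0.7],[0,0,0]],[[-0.1,0,-0.8],[0,0,0]],[[-0.2,0,-0.9],[0,0,0]]]' 0.5 40
python3 -m inch '[[[-0.1,-0.1,0],[0,0,0]],[[-0.2,-0.2,0],[0,0,0]],[[-0.3,-0.3,0],[0,0,0]],[[-0.4,-0.4,0],[0,0,0]],[[-0.5,-0.5,0],[0,0,0]],[[-0.6,-0.6,0],[0,0,0]],[[-0.7,-0.7,0],[0,0,0]],[[-0.8,-0.8,0],[0,0,0]],[[-0.9,-0.9,0],[0,0,0]],[[-1,-1,0],[0,0,0]]]'
python3 -m inch '[[[-0.1,-0.1,0],[0,0,0]],[[-0.2,-0.2,0],[0,0,0]],[[-0.3,-0.3,0],[0,0,0]],[[-0.4,-0.4,0],[0,0,0]],[[-0.5,-0.5,0],[0,0,0]],[[-0.6,-0.6,0],[0,0,0]],[[-0.7,-0.7,0],[0,0,0]],[[-0.8,-0.8,0],[0,0,0]],[[-0.9,-0.9,0],[0,0,0]],[[-1,-1,0],[0,0,0]]]' 0
python3 -c "
from h import *
go(.44,.26,.29,-90)
im=shot('top','top9');im2=cv2.cvtColor(im,cv2.COLOR_RGB2HSV)
for im in (im2,cv2.cvtColor(cv2.imread('pics/t2.png'),cv2.COLOR_BGR2HSV)):
    m=(((im[...,0]<8)|(im[...,0]>172))&(im[...,1]>150)&(im[...,2]>70)).astype(np.uint8);m[:,:285]=0;m[:,305:]=0;m[:160]=0;m[180:]=0
    ys,xs=np.nonzero(m);print(xs.min(),xs.max(),ys.min(),ys.max(),xs.mean(),ys.mean())
a=cv2.imread('pics/top9.png')
cv2.imwrite('pics/c10.png',np.hstack([cv2.resize(a[90:190,245:345],(400,400),interpolation=2),cv2.resize(a[150:250,200:300],(400,400),interpolation=2)]))"
```

```text
clock: 99.05
position: [0.6109, 0.0173, 0.2878]
ee_rot: [1.0, 0.001, 0.0, 0.0]
ft_force: [-1.2, -0.1, 1.0]
grip_width: 0.494
grasp_force: 0.0
clock: 100.05
position: [0.5303, 0.0978, 0.2873]
ee_rot: [1.0, 0.001, 0.0, -0.0]
ft_force: [-0.3, -0.1, -0.6]
grip_width: 0.501
grasp_force: 0.0
clock: 101.05
position: [0.45, 0.1776, 0.2873]
ee_rot: [1.0, 0.001, 0.0, -0.0]
ft_force: [0.9, 0.0, -0.2]
grip_width: 0.002
grasp_force: 0.0
shift [-0.123 -1.03  -0.033] turn [-0.    -0.     0.003] | at [0.45   0.1776 0.2873] yaw -89.8 q7 [-0.75 -0.02  0.27  1.75  0.01  1.41 -2.04] F [ 0.9  0.  -0.2] g 0.0 t 101.0
285 298 160 174 292.4047619047619 165.54761904761904
292 298 165 174 295.1219512195122 169.46341463414635
```

View pics/c10.png

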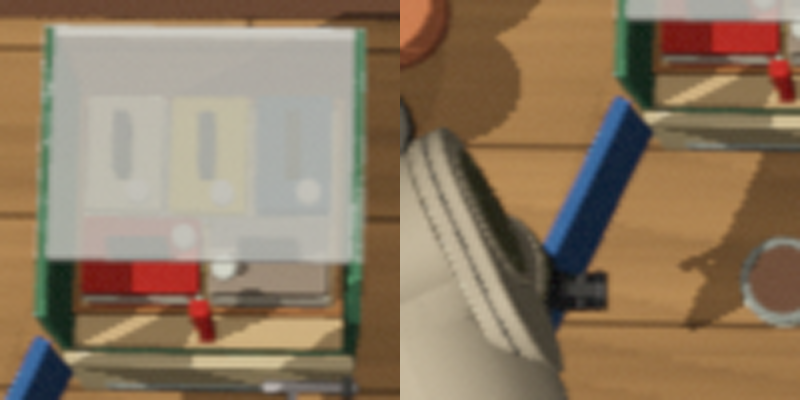

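```bash
python3 -m inch '[[[-0.03,-0.08,-0.05],[0,0,-0.07]],[[-0.06,-0.16,-0.05],[0,0,-0.14]],[[-0.09,-0.25,-0.05],[0,0,-0.21]],[[-0.12,-0.34,-0.05],[0,0,-0.28]],[[-0.15,-0.43,-0.05],[0,0,-0.35]],[[-0.18,-0.5,-0.05],[0,0,-0.42]],[[-0.22,-0.6,-0.05],[0,0,-0.5]],[[-0.25,-0.7,-0.05],[0,0,-0.58]],[[-0.28,-0.78,-0.05],[0,0,-0.66]],[[-0.3,-0.83,-0.05],[0,0,-0.74]]]' 0.55 25
python3 -m inch '[[[0,0,0],[0,0,-0.08]],[[0,0,0],[0,0,-0.16]],[[0,0,0],[0,0,-0.24]],[[0,0,0],[0,0,-0.32]],[[0,0,0],[0,0,-0.4]],[[0,0,0],[0,0,-0.48]],[[0,0,0],[0,0,-0.56]],[[0,0,0],[0,0,-0.64]],[[0,0,0],[0,0,-0.7]],[[0,0,0],[0,0,-0.74]]]'
python3 -c "
from h import *
go(.4261,.2443,.2157,-23.2)"
```

```text
clock: 102.1
position: [0.4263, 0.2438, 0.2913]
ee_rot: [0.957, 0.289, -0.0, -0.0]
ft_force: [0.3, -0.8, -0.5]
grip_width: 0.55
grasp_force: 0.0
clock: 103.1
position: [0.4265, 0.2433, 0.2913]
ee_rot: [0.835, 0.551, 0.0, -0.0]
ft_force: [0.7, -0.3, -0.2]
grip_width: 0.546
grasp_force: 0.0
shift [ 0.01  -0.01   0.945] turn [-0.    -0.     0.001] | at [0.4265 0.2433 0.2913] yaw -23.1 q7 [-0.82 -0.    0.21  1.72  0.    1.42 -1.01] F [ 0.7 -0.3 -0.2] g 0.55 t 103.1
```

```bash
python3 -m inch '[[[0.01,0,0.1],[0,0,0]],[[0.01,0,0.2],[0,0,0]],[[0.01,0,0.35],[0,0,0]],[[0.01,0,0.5],[0,0,0]],[[0.01,0,0.65],[0,0,0]],[[0.01,0,0.8],[0,0,0]],[[0.01,0,0.9],[0,0,0]],[[0.01,0,0.94],[0,0,0]],[[0.01,0,0.94],[0,0,0]],[[0.01,0,0.94],[0,0,0]]]'
python3 -m inch '[[[0,0,0],[0,0,0]],[[0,0,0],[0,0,0]],[[0,0,0],[0,0,0]],[[0,0,0],[0,0,0]],[[0,0,0],[0,0,0]],[[0,0,0],[0,0,0]],[[0,0,0],[0,0,0]],[[0,0,0],[0,0,0]],[[0,0,0],[0,0,0]],[[0,0,0],[0,0,0]]]' 0 25
python3 -m inch '[[[-0.1,-0.015,0],[0,0,-0.05]],[[-0.205,-0.027,0],[0,0,-0.1]],[[-0.31,-0.034,0],[0,0,-0.15]],[[-0.415,-0.037,0],[0,0,-0.2]],[[-0.52,-0.036,0],[0,0,-0.25]],[[-0.625,-0.03,0],[0,0,-0.305]],[[-0.73,-0.02,0],[0,0,-0.355]],[[-0.83,-0.006,0],[0,0,-0.41]],[[-0.935,0.01,0],[0,0,-0.46]],[[-0.985,0.02,0],[0,0,-0.485]]]'
python3 -m inch '[[[-0.1,-0.015,0],[0,0,-0.05]],[[-0.205,-0.027,0],[0,0,-0.1]],[[-0.31,-0.034,0],[0,0,-0.15]],[[-0.415,-0.037,0],[0,0,-0.2]],[[-0.52,-0.036,0],[0,0,-0.25]],[[-0.625,-0.03,0],[0,0,-0.305]],[[-0.73,-0.02,0],[0,0,-0.355]],[[-0.83,-0.006,0],[0,0,-0.41]],[[-0.935,0.01,0],[0,0,-0.46]],[[-0.985,0.02,0],[0,0,-0.485]]]'
python3 -c "
from h import *
go()"
```

```text
clock: 104.1
position: [0.427, 0.2442, 0.2165]
ee_rot: [0.835, 0.55, 0.0, -0.0]
ft_force: [-0.8, -0.7, -0.1]
grip_width: 0.553
grasp_force: 0.0
clock: 105.1
position: [0.4264, 0.2448, 0.2165]
ee_rot: [0.835, 0.55, 0.0, -0.001]
ft_force: [-4.1, 3.3, 4.6]
grip_width: 0.118
grasp_force: 25.4
clock: 106.1
position: [0.3973, 0.1704, 0.2165]
ee_rot: [0.716, 0.698, 0.0, 0.0]
ft_force: [-1.3, 0.1, 3.1]
grip_width: 0.119
grasp_force: 25.4
clock: 107.1
position: [0.3982, 0.0915, 0.2165]
ee_rot: [0.571, 0.821, 0.001, 0.001]
ft_force: [6.3, 1.9, -0.7]
grip_width: 0.117
grasp_force: 25.1
shift [0. 0. 0.] turn [ 0.004  0.001 -0.   ] | at [0.3982 0.0915 0.2165] yaw 20.4 q7 [-0.73 -0.18  0.36  2.03  0.07  1.28 -0.04] F [ 6.3  1.9 -0.7] g 0.12 t 107.1
```

```bash
python3 -m inch '[[[-0.1,-0.005,0],[0,0,-0.05]],[[-0.205,-0.01,0],[0,0,-0.1]],[[-0.31,-0.014,0],[0,0,-0.15]],[[-0.415,-0.017,0],[0,0,-0.2]],[[-0.52,-0.016,0],[0,0,-0.25]],[[-0.625,-0.01,0],[0,0,-0.305]],[[-0.73,0,0],[0,0,-0.355]],[[-0.83,0.014,0],[0,0,-0.41]],[[-0.935,0.03,0],[0,0,-0.46]],[[-0.985,0.04,0],[0,0,-0.485]]]'
python3 -m inch '[[[-0.1,-0.015,0],[0,0,-0.05]],[[-0.205,-0.027,0],[0,0,-0.1]],[[-0.31,-0.034,0],[0,0,-0.15]],[[-0.415,-0.037,0],[0,0,-0.2]],[[-0.52,-0.036,0],[0,0,-0.25]],[[-0.625,-0.03,0],[0,0,-0.305]],[[-0.73,-0.02,0],[0,0,-0.355]],[[-0.83,-0.006,0],[0,0,-0.41]],[[-0.935,0.01,0],[0,0,-0.46]],[[-0.985,0.02,0],[0,0,-0.485]]]'
python3 -c "
from h import *
go()"
```

```text
clock: 108.1
position: [0.4282, 0.019, 0.2165]
ee_rot: [0.405, 0.914, 0.0, 0.001]
ft_force: [2.1, 1.0, 3.0]
grip_width: 0.116
grasp_force: 25.4
clock: 109.1
position: [0.4827, -0.0372, 0.2165]
ee_rot: [0.224, 0.975, 0.001, 0.001]
ft_force: [2.8, 4.4, 3.5]
grip_width: 0.121
grasp_force: 25.5
shift [0. 0. 0.] turn [ 0.002  0.002 -0.   ] | at [ 0.4827 -0.0372  0.2165] yaw 64.1 q7 [-0.66  0.    0.65  1.87 -0.    1.26  1.11] F [2.8 4.4 3.5] g 0.12 t 109.1
```

```bash
python3 -m inch '[[[-0.1,-0.01,0],[0,0,-0.05]],[[-0.205,-0.022,0],[0,0,-0.1]],[[-0.31,-0.03,0],[0,0,-0.15]],[[-0.415,-0.03,0],[0,0,-0.2]],[[-0.52,-0.03,0],[0,0,-0.25]],[[-0.625,-0.025,0],[0,0,-0.305]],[[-0.73,-0.015,0],[0,0,-0.355]],[[-0.83,0,0],[0,0,-0.41]],[[-0.935,0.015,0],[0,0,-0.46]],[[-0.985,0.025,0],[0,0,-0.485]]]'
python3 -c "
from h import *
go()"
python3 -m inch '[[[-0.03,0,0],[0,0,-0.02]],[[-0.06,-0.01,0],[0,0,-0.03]],[[-0.09,-0.01,0],[0,0,-0.05]],[[-0.12,-0.02,0],[0,0,-0.06]],[[-0.15,-0.02,0],[0,0,-0.08]],[[-0.17,-0.02,0],[0,0,-0.09]],[[-0.18,-0.02,0],[0,0,-0.09]],[[-0.19,-0.02,0],[0,0,-0.09]],[[-0.2,-0.02,0],[0,0,-0.09]],[[-0.2,-0.02,0],[0,0,-0.09]]]'
python3 -c "
from h import *
go()"
```

```text
clock: 110.1
position: [0.5544, -0.0693, 0.2165]
ee_rot: [0.035, 0.999, 0.001, 0.001]
ft_force: [0.6, 5.2, 5.6]
grip_width: 0.118
grasp_force: 25.7
shift [0. 0. 0.] turn [ 0.002  0.002 -0.   ] | at [ 0.5544 -0.0693  0.2165] yaw 86.0 q7 [-0.54  0.22  0.68  1.69 -0.14  1.28  1.67] F [0.6 5.2 5.6] g 0.12 t 110.1
clock: 111.1
position: [0.5697, -0.0723, 0.2165]
ee_rot: [0.0, 1.0, 0.0, 0.0]
ft_force: [1.5, 2.9, 5.6]
grip_width: 0.118
grasp_force: 25.7
shift [0. 0. 0.] turn [ 0.001  0.001 -0.   ] | at [ 0.5697 -0.0723  0.2165] yaw 90.0 q7 [-0.52  0.26  0.67  1.65 -0.17  1.29  1.76] F [1.5 2.9 5.6] g 0.12 t 111.1
```

```bash
python3 -m inch '[[[-0.02,0,0],[0,0,0]],[[-0.04,0,0],[0,0,0]],[[-0.06,0,0],[0,0,0]],[[-0.08,0,0],[0,0,0]],[[-0.1,0,0],[0,0,0]],[[-0.1,0,0],[0,0,0]],[[-0.1,0,0],[0,0,0]],[[-0.1,0,0],[0,0,0]],[[-0.1,0,0],[0,0,0]],[[-0.1,0,0],[0,0,0]]]'
python3 -c "
from h import *
go()"
```

```text
clock: 112.1
position: [0.5736, -0.0726, 0.2156]
ee_rot: [0.001, 1.0, 0.001, -0.004]
ft_force: [-21.6, 4.2, 15.4]
grip_width: 0.118
grasp_force: 27.2
shift [0. 0. 0.] turn [ 0.003 -0.011  0.   ] | at [ 0.5736 -0.0726  0.2156] yaw 89.9 q7 [-0.51  0.28  0.67  1.64 -0.18  1.3   1.76] F [-21.6   4.2  15.4] g 0.12 t 112.1
```

```bash
python3 -m inch '[[[0,0,0],[0,0,0]],[[0,0,0],[0,0,0]],[[0,0,0],[0,0,0]],[[0,0,-0.1],[0,0,0]],[[0,0,-0.25],[0,0,0]],[[0,0,-0.4],[0,0,0]],[[0,0,-0.55],[0,0,0]],[[0,0,-0.7],[0,0,0]],[[0,0,-0.85],[0,0,0]],[[0,0,-1],[0,0,0]]]' 0.5 25
python3 -m inch '[[[0.1,-0.1,0],[0,0,0]],[[0.2,-0.2,0],[0,0,0]],[[0.3,-0.3,0],[0,0,0]],[[0.4,-0.4,0],[0,0,0]],[[0.5,-0.5,0],[0,0,0]],[[0.6,-0.6,0],[0,0,0]],[[0.7,-0.7,0],[0,0,0]],[[0.8,-0.8,0],[0,0,0]],[[0.9,-0.9,0],[0,0,0]],[[1,-1,0],[0,0,0]]]'
python3 -m inch '[[[0.1,-0.1,0],[0,0,0]],[[0.2,-0.2,0],[0,0,0]],[[0.3,-0.3,0],[0,0,0]],[[0.4,-0.4,0],[0,0,0]],[[0.5,-0.5,0],[0,0,0]],[[0.5,-0.6,0],[0,0,0]],[[0.5,-0.7,0],[0,0,0]],[[0.5,-0.8,0],[0,0,0]],[[0.5,-0.9,0],[0,0,0]],[[0.5,-1,0],[0,0,0]]]'
python3 -c "
from h import *
go();a=shot('top','top10');b=shot('side','side10')
cv2.imwrite('pics/c11.png',np.hstack([cv2.resize(a[90:240,245:345],(400,600),interpolation=2),cv2.resize(b[150:300,320:420],(400,600),interpolation=2)])[...,::-1])"
```

```text
clock: 113.1
position: [0.5771, -0.0733, 0.2972]
ee_rot: [0.001, 1.0, 0.0, 0.0]
ft_force: [-0.6, 0.9, 0.6]
grip_width: 0.499
grasp_force: 0.0
clock: 114.1
position: [0.4963, -0.1539, 0.2961]
ee_rot: [0.001, 1.0, 0.0, -0.0]
ft_force: [0.4, 0.0, 0.8]
grip_width: 0.498
grasp_force: 0.0
clock: 115.1
position: [0.457, -0.2338, 0.296]
ee_rot: [0.001, 1.0, -0.0, -0.0]
ft_force: [0.4, -0.5, 0.2]
grip_width: 0.5
grasp_force: 0.0
shift [0. 0. 0.] turn [-0. -0. -0.] | at [ 0.457  -0.2338  0.296 ] yaw 89.9 q7 [-0.4   0.04  0.81  1.68 -0.03  1.43  1.99] F [ 0.4 -0.5  0.2] g 0.5 t 115.1
```

View pics/c11.png

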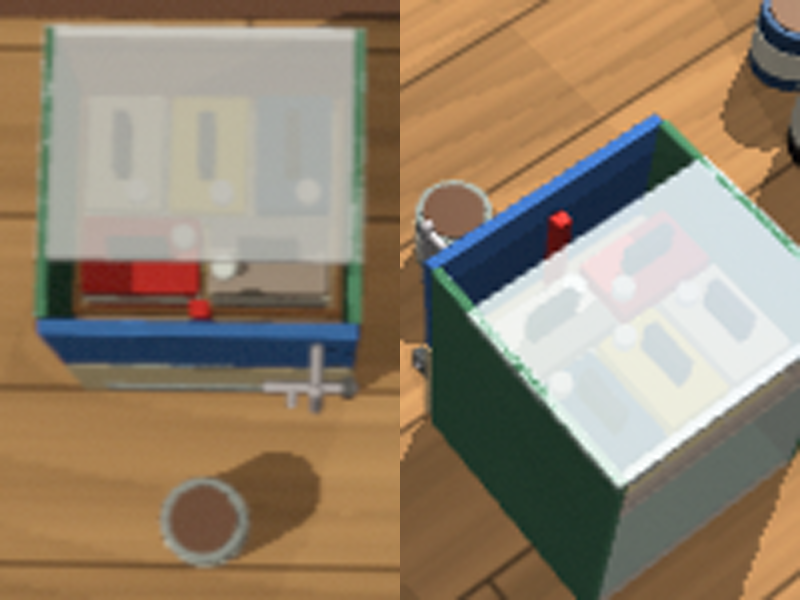

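The door is shut (blue edge level from (38,325) to (360,330)), the post is in its home place, and all five tins are in pattern behind it.

```bash
python3 -c "
from workcell import manip
print(manip.hand_in())"
```

```text
the job is handed in; nothing more can be done
None
```

Job handed in at about 115 s. All five tins are on the shelf in pattern, within about 3 mm of their outlines by the camera; the shelf is pushed home and the top door shut after it, the bottom half stayed shut, and the robot is clear of everything.

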